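Reset the furnace key switch

TASK

Reset the porcelain furnace's key switch: take the square-headed key from the wooden stand, put it fully into the switch box, turn it clockwise until you feel it come up firmly against its stop, turn it back home and draw it out. Then put the key back upright in the same slot of the stand, all the way down, and let go. Do not force the key in the lock, and leave the round-headed key and everything else where they are.

Things in the scene. Friction and masses are not known exactly. Their poses are not given: they have to be found in the camera images.
- key_mid (a point): Centre of the square black plastic head of the loose 70 g steel key to be used, which starts upright in one slot of the stand. Head 10 mm thick (x), 34 mm wide (y), 30 mm tall (z), flat faces to grip. z runs along the key, up away from its tip. The key is the same either way round (half turn about z).
- key_collar (a point): Middle of the underside of that key's round collar (40 mm across, 4 mm thick), 29 mm below the head's centre; a 12 x 8 mm neck 10 mm tall joins it to the head. Below it: a round shank 6 mm across and 9.5 mm long, then the flat bit 5 mm thick (x), 28 mm wide (y) with a rounded end, tip 26 mm below this point. Axes as key_mid.
- other_key_mid (a point): Centre of the head of the other key, which stays in the other slot of the stand: the same key but with a round head, 34 mm across and 10 mm thick.
- stand: Fixed wooden stand, 50 (x) x 140 (y) x 34 mm tall, origin at the centre of its underside. Two slots in its top, at y = +40 and -40 mm, each 9 (x) x 33 mm (y), 30 mm deep, with a 2 mm chamfer. A key stands with its collar resting on the top, the width of its head along the stand's y. Which slot holds which key varies.
- keyhole (a point): Centre of the key slot in the top face of the fixed grey switch box, 60 mm above the table; z up, slot along y. Slot 7 (x) x 31 mm (y) with a 2 mm chamfer, through the 6 mm thick face, hollow below. The key is fully in when its collar is flush on the face; only within 3 mm of that can it turn. While turned it cannot come out.
- lock: The switch box: 100 (x) x 120 (y) x 60 mm tall, aluminium top face, a dark ring 50 mm across and 1.5 mm high round the slot. Origin at the centre of its underside, right below the slot's centre; axes parallel to the slot's. More than 60 N in all between key and box strains the lock.
- plug (a joint): Turn of the lock's plug in the box, rad: 0 is home (in line with the face's slot), growing clockwise seen from above. It is carried by the key's bit with about 0.1 rad of play either way, stays where it is left, and turns with a friction of about 0.03 N m.
- lock_stop: Hidden carrier, on the lock's axis 4 mm above the table, of two stiffly sprung stop pins (4 N m/rad). They meet the bit 12 mm either side of the axis at a turn that differs from box to box, 40 to 90 degrees clockwise from home, to be found by feel (this pose does not tell). 10 N on them takes some 0.12 N m more on the key than free turning; over 30 N strains them.
Mind the look-alikes: they are no part of the job. What is shaped like the part that bears key_mid but turquoise is not meant.

How it is judged:
By the outcome, as a careful person would: the job done as asked, in the order asked, and still so for the second after the job is handed in, with the robot touching nothing.
It also fails if it takes over 72 s, if anything falls off the work surface, if the arm or the gripper's body presses on something with over 40 N, if the wrist force passes 120 N, or if a joint passes its speed limit or range.

ROBOT

A 7-joint arm with a two-finger parallel gripper is mounted at the origin on the work surface. World frame = base frame: x ahead of the robot, y to its left, z up, the work surface at z = 0. Lengths are in mm, angles in degrees, forces in N, time in s.
With the tool pointing down it reaches from about 425 to 875 mm from the base axis. Payload 4.7 kg.
Tool frame: the origin (TCP) lies at the very end of the fingers, on their centre line; the grasp point (between the pads) lies 19 mm behind it (ctrl.grip_depth is the distance from the TCP to the grasp point, in mm); z points along the fingers, y is the line along which they close (so a half turn about z gives the same grasp; the last joint's range is limited). The gripper opens to 85 mm and grips with 20 to 120 N. Pads are 22 mm wide; open, the fingers measure 114 mm over their backs; the gripper's body (76 mm by 85 mm) begins 54 mm behind the grasp point. The pads swing forward as they close: fully open they stand 13 mm farther back than shut.
Start: joints at [76.152, 18.392, -4.016, 83.108, 1.295, 78.541, -3.26], TCP at [164.441, -628.877, 205.449] pointing down, gripper open.
Joint ranges: [-163.93, 163.93], [-17.29, 119.83], [-79.2, 71.16], [3.27, 140.29], [-89.18, 269.18], [5.43, 117.66], [-154.24, 154.24]. Speed limits (degrees/s): [147.25, 147.25, 180, 180, 180, 180, 180].

INTERFACE

Orientations are given as a 3x3 rotation matrix whose columns are the frame's x, y, z axes.
In Python, from plant import ctrl gives the robot as it stands.
- The arm moves only by the tool carry_out, never from a script. Its argument "deltas" is a list of rows, each an object with "xyz": the shift along the tool's x, y, z in m, a list of three; "twist": the turn about the tool's z in degrees. In form: [{"xyz": [dx, dy, dz], "twist": twist}, ...]. A call has exactly 5 rows; each row is the pose to reach, as a shift and turn from the pose commanded when the call began, along the tool's axes at that moment; what a row does not reach only later rows make up. A row lasts 1/12 s, in which the tool goes at most 41.7 mm and 7.16 degrees, less where a joint would pass 70% of its speed; a pose out of reach is approached as far as the arm can. A call with a gripper value outside its range is refused whole. "jaw" is the finger opening in m, from 0 to 0.0854, set as the call begins (left out, the last holds). The fingers move at their own pace and stop on an object; "grip_force" is the grip in N (left out, the last holds). Time passes only in rows, so rows that repeat a pose let the fingers close, or fill a call up. It gives the time, the measured TCP pose, the force, the opening and the grip force at its end, in the units of the state.
- ctrl.state(): the state, without advancing time (a new reading comes with each control period).
- ctrl.snapshot(name): name is "side" or "top"; returns a dict with "frame" (480x640x3 uint8, red, green, blue), "range_z" (480x640 float32, mm along the optical axis (not along the pixel's ray), 0 where there is no reading), "intrinsics" (3x3 intrinsics, pixels), "extrinsics" (4x4, takes a point from world to camera coordinates). Camera axes: x right, y up, looking along -z (the intrinsics and any distortion apply to the point x, -y, -z); pixel columns grow to the right and rows downward; lengths in mm; the calibration is good to about 2 mm. A picture is of the moment at which its call begins.
- ctrl.sign_off(): hands the job in; it is judged then, once.
The state is a dict: "t": time; "qpos": joint angles; "joint_vel": joint speeds; "joint_efforts": joint torques, N m; "ee_pos": TCP position; "tool_rot": TCP orientation; "wrist_force": force on the tool from outside, world axes, zero at the start; "torque": the same for the moment, N m; "opening": finger opening in mm; "gripper_force": force on a finger pad.
Only numpy, scipy, OpenCV 4.12 (cv2) and the standard library are available. Lean on these libraries where they do the work, as an engineer would, in place of code of your own. Each camera call takes 0.05 s, during which the arm holds its last target. There are 200 camera calls.

## Working session

There is one attempt and no reset: what is moved stays moved. The work goes in short steps, Python scripts to look and compute and a tool call to move; the robot and the scene stay as the last step left them, time stands still between calls to the robot, and variables do not carry over. Pictures are saved under pics/ and viewed, at most 10 in all, crops included, and the job is handed in when it is done.

Besides the shell and the picture viewer there is one more tool, called after "Request:" as name(argument=value, ...) on one line, values as JSON. carry_out: Moves the arm, as the interface text tells. Its arguments: {"type":"object","properties":{"deltas":{"type":"array"},"jaw":{"type":"number"},"grip_force":{"type":"number"}},"required":["deltas"]}

```bash
mkdir -p pics; ls
cat > h.py <<'E'
import numpy as np,cv2
from plant import ctrl
def ray(s,u,v):
    K=np.array(s["intrinsics"]);E=np.array(s["extrinsics"])
    d=np.linalg.inv(K)@[u,v,1]; d=np.array([d[0],-d[1],-d[2]])
    R=E[:3,:3];t=E[:3,3]
    return -R.T@t, R.T@d
def onz(s,u,v,z):
    o,d=ray(s,u,v); return o+d*(z-o[2])/d[2]
def cloud(s):
    K=np.array(s["intrinsics"]);E=np.array(s["extrinsics"]);Z=s["range_z"].astype(float)
    v,u=np.mgrid[:480,:640]
    p=np.stack([u,v,np.ones_like(u)],-1)@np.linalg.inv(K).T*Z[...,None]
    p=p*[1,-1,-1]
    return (p-E[:3,3])@E[:3,:3]
E
python3 - <<'E'
from h import *
for n in("top","side"):
    s=ctrl.snapshot(n); cv2.imwrite(f"pics/{n}0.png",s["frame"][...,::-1]); np.savez(f"{n}0.npz",**s)
    print(n,s["intrinsics"],ray(s,320,240))
st=ctrl.state();print(st)
E
```

```text
pics
top [[575.97249663   0.         318.94644488]
 [  0.         575.97249663 240.41619115]
 [  0.           0.           1.        ]] (array([ 484.9629582 ,  -68.31818945, 1073.65457827]), array([ 0.07501756,  0.00798231, -0.9971522 ]))
side [[536.97540191   0.         319.88214749]
 [  0.         536.97540191 232.15839023]
 [  0.           0.           1.        ]] (array([ 207.33625369, -665.07975494,  451.4531997 ]), array([ 0.40525208,  0.78666667, -0.46598241]))
{'t': 0.1, 'qpos': array([76.15138503, 18.43381904, -4.01701171, 83.16999038,  1.29406457,
       78.53979191, -3.25943921]), 'joint_vel': array([ 0.02061877, -0.14515737, -0.04316955, -0.0825177 ,  0.04742219,
        0.02016178, -0.04831107]), 'joint_efforts': array([-5.12952113e-06, -4.94881153e+01, -3.83700924e-01, -3.15209198e+01,
        1.31231747e-02,  7.40751304e-03,  1.51125329e-05]), 'ee_pos': array([ 164.30172755, -628.33846072,  204.42614803]), 'tool_rot': array([[ 9.67444504e-01,  2.53082749e-01, -5.04605372e-04],
       [ 2.53083241e-01, -9.67443111e-01,  1.64343209e-03],
       [-7.22526808e-05, -1.71763650e-03, -9.99998522e-01]]), 'wrist_force': array([ 0.22518906,  0.30892242, -0.06193513]), 'torque': array([-0.05451072, -0.05290466, -0.0023339 ]), 'gripper_force': 0.0, 'opening': 84.91267111628797}
```

View pics/top0.png

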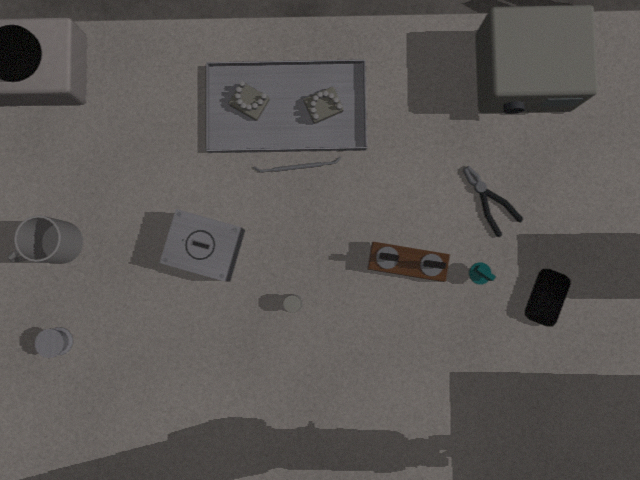

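View pics/side0.png

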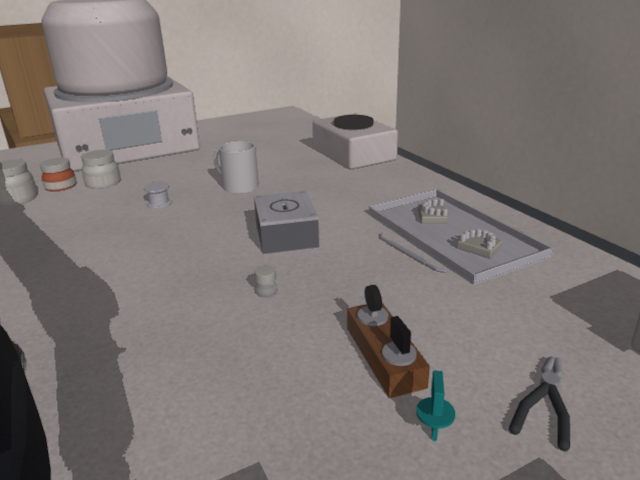

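The pictures show three key-like things:
- Round black head: top (388,257), side (373,297).
- Square black head: top (432,265), side (400,335).
- Turquoise look-alike, off the stand: top (480,273), side (437,400).

The second fits, since it is black, square and in the stand. I'll confirm it in a crop and measure.

```bash
cat > m.py <<'E'
from h import *
s=dict(np.load("side0.npz"));c=s["frame"][260:450,320:480,::-1]
cv2.imwrite("pics/crop0.png",cv2.resize(c,None,fx=3,fy=3,interpolation=cv2.INTER_CUBIC))
s=dict(np.load("top0.npz"));P=cloud(s);f=s["frame"].astype(int);np.set_printoptions(precision=1,suppress=True)
def rect(mask,name,z=None):
    n,l,st,c=cv2.connectedComponentsWithStats(mask.astype(np.uint8))
    i=1+st[1:,4].argmax(); m=l==i; Q=P[m]
    v,u=np.nonzero(m); W=Q if z is None else np.array([onz(s,a,b,z) for a,b in zip(u,v)])
    r=cv2.minAreaRect(W[:,:2].astype(np.float32)); print(name,m.sum(),"c",np.array(r[0]),"size",np.array(r[1]),"ang",r[2],"z med",np.median(Q[:,2]),"mean",W.mean(0)); return m
def box(u0,u1,v0,v1):
    m=np.zeros((480,640),bool);m[v0:v1,u0:u1]=1;return m
X,Y,Z=P[...,0],P[...,1],P[...,2]
print("table z",np.median(Z[350:380,300:400]))
B=box(360,460,230,290)
for n,b in(("sq",box(412,460,240,290)),("rd",box(360,410,230,290))):
    rect(b&(Z>70),n+" head depth")
    dk=f.sum(2)<75; rect(b&dk&(Z>60),n+" head dark")
    rect(b&(Z>33)&(Z<45)&(f.max(2)-f.min(2)<25)&(f.sum(2)>180),n+" collar",38)
rect(B&(Z>25)&(Z<37.5),"stand",34)
red=(f[...,0]-f[...,2]>25);rect(B&red&(Z>28),"stand red",34)
L=box(140,260,195,295); rect(L&(Z>55),"lock",60)
g=f.sum(2)
ring=L&(Z>50)&(g<200)
print(np.percentile(g[L&(Z>55)],[1,5,20,50]))
for th in (100,150,200):
    m=box(170,230,220,268)&(g<th);n,l,st,c=cv2.connectedComponentsWithStats(m.astype(np.uint8))
    for i in range(1,n):
        if st[i,4]>15:
            v,u=np.nonzero(l==i);W=np.array([onz(s,a,b,60) for a,b in zip(u,v)])[:,:2].astype(np.float32)
            print(th,st[i],c[i],cv2.minAreaRect(W))
E
python3 m.py
```

```text
table z 0.8586124366905106
sq head depth 123 c [ 515.5 -258.4] size [34.2 10.1] ang 81.01873779296875 z med 78.36949356830789 mean [ 515.5 -257.5   78.3]
sq head dark 6 c [ 517.3 -242.3] size [7.2 1. ] ang 3.1555230617523193 z med 73.92564864682033 mean [ 518.  -242.3   73.1]
sq collar 131 c [ 504. -259.] size [34.  14.3] ang 89.12754821777344 z med 38.73738912374816 mean [ 504.1 -258.6   38. ]
rd head depth 108 c [ 514.4 -129.1] size [ 20.7 133.6] ang 17.05914306640625 z med 78.6378713612611 mean [ 528.9 -176.5   96.4]
rd head dark 3 c [ 529.6 -173. ] size [1.9 1.9] ang 78.99444580078125 z med 78.78586489860987 mean [ 529.8 -173.3   78.7]
rd collar 247 c [ 530.4 -180.9] size [37.7 39.6] ang 88.71743774414062 z med 39.0154391718505 mean [ 529.4 -179.    38. ]
stand 1334 c [ 522.2 -218.5] size [140.8  50.2] ang 79.5940933227539 z med 34.64366338703408 mean [ 522.3 -216.4   34. ]
stand red 1019 c [ 522.3 -219. ] size [139.4  49.8] ang 79.59403991699219 z med 34.74483583926466 mean [ 522.5 -220.9   34. ]
lock 3786 c [555.6 153.1] size [121.1 102. ] ang 73.21791076660156 z med 60.87381305413924 mean [556.2 152.9  60. ]
[156.1 224.  282.  292. ]
150 [193 242  16   7  54] [200.4 244.6] ((556.5303955078125, 151.45164489746094), (27.616851806640625, 5.816590785980225), 73.23307800292969)
200 [185 230  30  30 131] [200.3 244.4] ((557.078369140625, 152.50906372070312), (50.53500747680664, 50.9798698425293), 44.50296401977539)
200 [192 241  17   8  73] [200.2 244.6] ((556.4452514648438, 151.84507751464844), (30.311424255371094, 7.428479194641113), 73.90689849853516)
```

View pics/crop0.png

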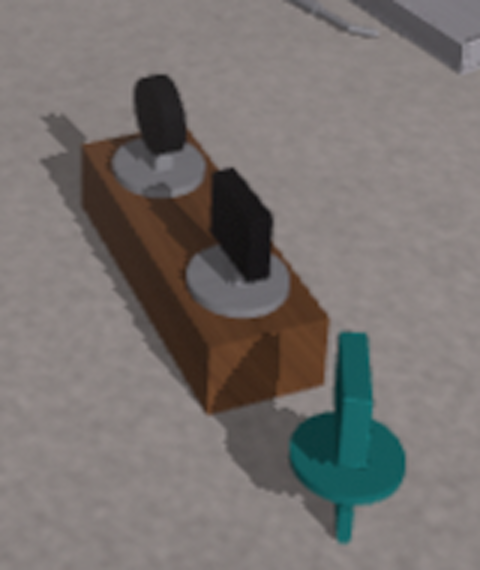

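The crop confirms it: the square black head is in the near (−y) slot, crop (240,225). It measures 34×10 mm with its top at z=78, as expected. Next I'll cross-check with the side camera and plan the approach.

```bash
cat >> h.py <<'E'
def plan(tgt,yaw,n,pos=None,y0=None):
    st=ctrl.state();R=np.array(st["tool_rot"])
    p=np.array(st["ee_pos"]) if pos is None else np.array(pos,float)
    a=np.degrees(np.arctan2(R[1,0],R[0,0])) if y0 is None else y0
    tw=-((yaw-a+180)%360-180); d=np.array(tgt,float)-p
    print("from",p.round(1),"yaw %.2f"%a,"total",d.round(1),"twist %.2f"%tw)
    for k in range(n):
        b=np.radians(a-tw*k/n); T=np.array([[np.cos(b),np.sin(b),0],[np.sin(b),-np.cos(b),0],[0,0,-1]])
        print("call",k,"full: xyz",(T.T@(d/n)/1000).round(4),"twist %.2f"%(tw/n))
E
python3 - <<'E'
from h import *
np.set_printoptions(precision=1,suppress=True)
s=dict(np.load("side0.npz"));P=cloud(s);f=s["frame"].astype(int);Z=P[...,2];g=f.sum(2)
def box(u0,u1,v0,v1):
    m=np.zeros((480,640),bool);m[v0:v1,u0:u1]=1;return m
print("table",np.median(Z[270:300,200:240]))
def rect(m,n,z):
    v,u=np.nonzero(m);W=np.array([onz(s,a,b,z) for a,b in zip(u,v)])[:,:2].astype(np.float32);print(n,len(u),cv2.minAreaRect(W),P[m].mean(0))
rect(box(245,330,185,260)&(Z>57),"lock",60)
rect(box(340,440,290,400)&(Z>31)&(Z<36.5)&(f[...,0]-f[...,2]>20),"stand",34)
rect(box(386,415,310,360)&(Z>46)&(Z<90)&(g<150),"sq",63)
for th in(120,200):
    m=box(265,306,197,215)&(g<th)
    n,l,st,c=cv2.connectedComponentsWithStats(m.astype(np.uint8),connectivity=8)
    for i in range(1,n):
        if st[i,4]>5: rect(l==i,f"{th} {st[i]}",60)
plan((515.4,-258.3,130),80,3)
E
```

```text
table -2.12281394117178
lock 1370 ((543.6883544921875, 94.5619888305664), (278.2928466796875, 139.37469482421875), 65.19712829589844) [546.3 127.2  66.9]
stand 1277 ((519.8816528320312, -224.79751586914062), (141.1484375, 50.91482162475586), 79.4493408203125) [ 512.4 -235.7   32.2]
sq 552 ((515.4646606445312, -261.9798889160156), (68.52616882324219, 22.97631072998047), 55.332969665527344) [ 511.8 -265.9   65.7]
200 [283 206   4   3   8] 8 ((552.7114868164062, 139.5272216796875), (10.187971115112305, 3.4234261512756348), 76.53494262695312) [562.2 161.6  49.2]
from [ 164.3 -628.3  204.4] yaw 14.66 total [351.1 370.  -74.4] twist -65.34
call 0 full: xyz [ 0.1 -0.1  0. ] twist -21.78
call 1 full: xyz [ 0.2 -0.   0. ] twist -21.78
call 2 full: xyz [0.2 0.  0. ] twist -21.78
```

```bash
sed -i 's/(T.T@(d\/n)\/1000).round(4)/(T.T@(d\/n)).round(1).tolist(),"mm"/' h.py; python3 -c "
from h import *
plan((515.4,-258.3,130),80,3)"
```

```text
from [ 164.3 -628.3  204.4] yaw 14.66 total [351.1 370.  -74.4] twist -65.34
call 0 full: xyz [144.4, -89.7, 24.8] mm twist -21.78
call 1 full: xyz [167.4, -29.7, 24.8] mm twist -21.78
call 2 full: xyz [166.5, 34.5, 24.8] mm twist -21.78
```

Request:
carry_out(deltas=[{"xyz": [0.029, -0.018, 0.005], "twist": -4.4}, {"xyz": [0.058, -0.036, 0.01], "twist": -8.7}, {"xyz": [0.087, -0.054, 0.015], "twist": -13.1}, {"xyz": [0.1155, -0.072, 0.02], "twist": -17.4}, {"xyz": [0.1444, -0.0897, 0.0248], "twist": -21.8}], jaw=0.05, grip_force=60)

```text
t: 0.52
ee_pos: [282.0, -503.9, 179.9]
tool_rot: [[0.802, 0.597, -0.001], [0.597, -0.802, 0.001], [-0.0, -0.001, -1.0]]
wrist_force: [0.3, -0.9, -0.7]
opening: 50.1
gripper_force: 0.0
```

Request:
carry_out(deltas=[{"xyz": [0.0335, -0.006, 0.005], "twist": -4.4}, {"xyz": [0.067, -0.012, 0.01], "twist": -8.7}, {"xyz": [0.1005, -0.018, 0.015], "twist": -13.1}, {"xyz": [0.134, -0.024, 0.02], "twist": -17.4}, {"xyz": [0.1674, -0.0297, 0.0248], "twist": -21.8}])

```text
t: 0.93
ee_pos: [399.1, -380.6, 155.3]
tool_rot: [[0.523, 0.852, -0.001], [0.852, -0.523, 0.0], [-0.0, -0.001, -1.0]]
wrist_force: [0.5, -0.6, -0.5]
opening: 49.9
gripper_force: 0.0
```

Request:
carry_out(deltas=[{"xyz": [0.034, 0.007, 0.005], "twist": -4.4}, {"xyz": [0.068, 0.014, 0.01], "twist": -8.7}, {"xyz": [0.102, 0.021, 0.015], "twist": -13.1}, {"xyz": [0.135, 0.028, 0.02], "twist": -17.4}, {"xyz": [0.1665, 0.0345, 0.0248], "twist": -21.8}])

```text
t: 1.35
ee_pos: [516.2, -257.0, 130.5]
tool_rot: [[0.169, 0.986, -0.0], [0.986, -0.169, 0.0], [0.0, -0.0, -1.0]]
wrist_force: [1.1, -0.5, -0.2]
opening: 49.9
gripper_force: 0.0
```

```bash
python3 -c "
from h import *
plan((515.4,-258.3,46),80,2)
s=ctrl.snapshot('top'); cv2.imwrite('pics/top1.png',cv2.resize(s['frame'][200:320,340:520,::-1],None,fx=4,fy=4));np.savez('top1.npz',**s)
plan((515.4,-258.3,46),80,2)
"
```

```text
from [ 516.2 -257.   130.5] yaw 80.30 total [ -0.8  -1.3 -84.5] twist 0.30
call 0 full: xyz [-0.7, -0.3, 42.2] mm twist 0.15
call 1 full: xyz [-0.7, -0.3, 42.2] mm twist 0.15
from [ 520.8 -249.2  129.8] yaw 81.00 total [ -5.4  -9.1 -83.8] twist 1.00
call 0 full: xyz [-4.9, -2.0, 41.9] mm twist 0.50
call 1 full: xyz [-4.9, -1.9, 41.9] mm twist 0.50
```

Request:
carry_out(deltas=[{"xyz": [0, 0, 0.005], "twist": 0}, {"xyz": [0, 0, 0.015], "twist": 0}, {"xyz": [0, 0, 0.025], "twist": 0}, {"xyz": [0, 0, 0.03], "twist": 0}, {"xyz": [0, 0, 0.03], "twist": 0}])

```text
t: 1.82
ee_pos: [513.0, -259.6, 98.8]
tool_rot: [[0.175, 0.984, -0.004], [0.984, -0.175, 0.001], [0.001, -0.004, -1.0]]
wrist_force: [-0.6, 0.2, -0.1]
opening: 49.9
gripper_force: 0.0
```

```bash
python3 -c "
from h import *
s=ctrl.snapshot('top'); cv2.imwrite('pics/top1.png',cv2.resize(s['frame'][200:320,340:520,::-1],None,fx=4,fy=4));np.savez('top1.npz',**s)
plan((515.4,-258.3,46),80,2)
"
```

```text
from [ 513.8 -259.6   99.8] yaw 79.92 total [  1.6   1.3 -53.8] twist -0.08
call 0 full: xyz [0.8, 0.7, 26.9] mm twist -0.04
call 1 full: xyz [0.8, 0.7, 26.9] mm twist -0.04
```

View pics/top1.png

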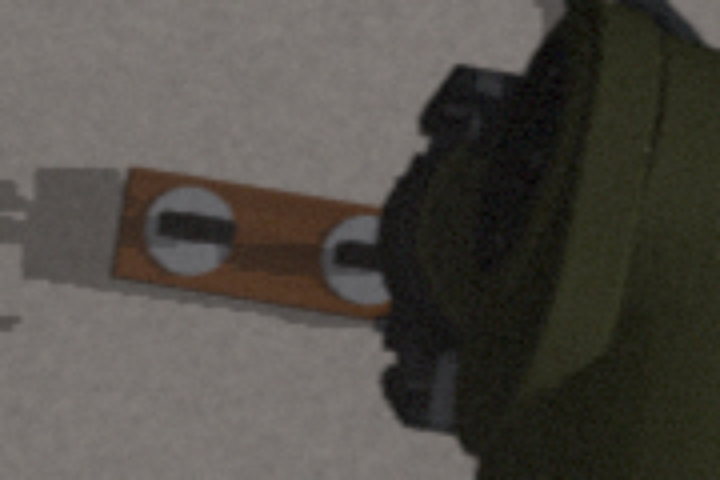

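The gripper straddles the key head at crop (360,255), with the fingers clear on both sides, so I'm descending.

Request:
carry_out(deltas=[{"xyz": [0, 0, 0.01], "twist": 0}, {"xyz": [0, 0, 0.022], "twist": 0}, {"xyz": [0, 0, 0.034], "twist": 0}, {"xyz": [0, 0, 0.044], "twist": 0}, {"xyz": [0, 0, 0.05], "twist": 0}])

```text
t: 2.28
ee_pos: [514.2, -258.2, 48.8]
tool_rot: [[0.173, 0.985, -0.002], [0.985, -0.173, 0.001], [0.001, -0.003, -1.0]]
wrist_force: [0.3, -0.7, -0.0]
opening: 49.9
gripper_force: 0.0
```

Request:
carry_out(deltas=[{"xyz": [0, 0, 0.002], "twist": 0}, {"xyz": [0, 0, 0.004], "twist": 0}, {"xyz": [0, 0, 0.004], "twist": 0}, {"xyz": [0, 0, 0.004], "twist": 0}, {"xyz": [0, 0, 0.004], "twist": 0}])

```text
t: 2.7
ee_pos: [515.8, -259.0, 47.6]
tool_rot: [[0.173, 0.985, 0.001], [0.985, -0.173, -0.001], [-0.0, 0.001, -1.0]]
wrist_force: [0.2, -0.6, 0.1]
opening: 50.2
gripper_force: 0.0
```

```bash
python3 -c "
from h import *
s=ctrl.snapshot('side'); cv2.imwrite('pics/side2.png',cv2.resize(s['frame'][230:430,280:500,::-1],None,fx=3,fy=3))
plan((515.4,-258.3,46),80,1)
"
```

```text
from [ 515.8 -259.    47.6] yaw 80.06 total [-0.4  0.7 -1.6] twist 0.06
call 0 full: xyz [0.6, -0.5, 1.6] mm twist 0.06
```

View pics/side2.png

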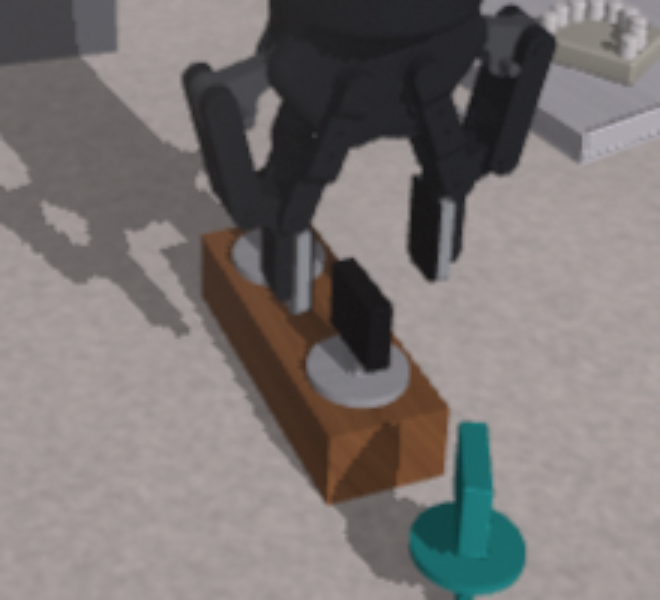

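```bash
cat >> h.py <<'E'
def proj(s,p):
    E=np.array(s["extrinsics"]);q=E[:3,:3]@np.array(p)+E[:3,3];q=np.array(s["intrinsics"])@[q[0],-q[1],-q[2]];return q[:2]/q[2]
E
python3 -c "
from h import *
s=ctrl.snapshot('side');P=cloud(s)
c=lambda p:((proj(s,p)-[280,230])*3).round()
print('tcp',c((515.8,-259,47.6)),'head ctr',c((515.5,-258.5,63)),'head bot',c((515.5,-258.5,48)))
for cx,cy in((285,290),(303,300),(435,265),(447,262),(365,320),(378,340)):
    u,v=280+cx//3,230+cy//3; print(cx,cy,P[v,u].round(1))
"
```

```text
tcp [355. 338.] head ctr [355. 306.] head bot [353. 337.]
285 290 [ 481.2 -260.9   86. ]
303 300 [ 207.3 -665.1  451.5]
435 265 [ 538.6 -276.3   85.6]
447 262 [ 543.6 -277.1   85.7]
365 320 [ 507.9 -273.9   70.6]
378 340 [ 511.2 -279.5   63.2]
```

```bash
python3 -c "
from h import *
s=ctrl.snapshot('side');P=cloud(s)
c=lambda p:((proj(s,p)-[280,230])*3).round()
for z in (48,55,60,65,70,75): print(z,c((490,-270,z)),c((541,-262,z)))
print(ctrl.state()['ee_pos'],ctrl.state()['opening'])
for v in range(320,338,2): print(v,[P[v,u].round(0).tolist() for u in (374,378,381)])
"
```

```text
48 [316. 375.] [411. 321.]
55 [316. 360.] [412. 307.]
60 [317. 350.] [413. 297.]
65 [317. 339.] [414. 287.]
70 [317. 329.] [415. 276.]
75 [318. 318.] [415. 266.]
[ 515.64973389 -258.94948772   47.44884503] 50.17897833859081
320 [[479.0, -262.0, 96.0], [481.0, -266.0, 97.0], [486.0, -265.0, 95.0]]
322 [[479.0, -262.0, 93.0], [482.0, -265.0, 94.0], [486.0, -266.0, 93.0]]
324 [[480.0, -261.0, 89.0], [482.0, -265.0, 91.0], [486.0, -265.0, 90.0]]
326 [[479.0, -263.0, 88.0], [483.0, -265.0, 88.0], [486.0, -266.0, 88.0]]
328 [[480.0, -261.0, 84.0], [482.0, -266.0, 87.0], [486.0, -266.0, 85.0]]
330 [[479.0, -262.0, 82.0], [481.0, -267.0, 85.0], [486.0, -266.0, 82.0]]
332 [[514.0, -211.0, 32.0], [482.0, -266.0, 81.0], [485.0, -267.0, 80.0]]
334 [[510.0, -217.0, 34.0], [483.0, -264.0, 76.0], [518.0, -220.0, 33.0]]
336 [[509.0, -218.0, 33.0], [515.0, -219.0, 31.0], [517.0, -222.0, 32.0]]
```

Request:
carry_out(deltas=[{"xyz": [0, 0, 0], "twist": 0}, {"xyz": [0, 0, 0], "twist": 0}, {"xyz": [0, 0, 0], "twist": 0}, {"xyz": [0, 0, 0], "twist": 0}, {"xyz": [0, 0, 0], "twist": 0}], jaw=0.024)

```text
t: 3.27
ee_pos: [515.4, -258.7, 47.0]
tool_rot: [[0.173, 0.985, -0.0], [0.985, -0.173, -0.0], [-0.0, -0.0, -1.0]]
wrist_force: [0.0, 0.0, -0.4]
opening: 23.6
gripper_force: 0.0
```

```bash
python3 -c "
from h import *
s=ctrl.snapshot('side');P=cloud(s); cv2.imwrite('pics/side3.png',cv2.resize(s['frame'][290:380,340:460,::-1],None,fx=5,fy=5))
print(ctrl.state()['ee_pos'],ctrl.state()['opening'])
for v in range(320,350,2): print(v,[P[v,u].round(0).tolist() for u in (382,386,390,394,398)])
"
```

```text
[ 515.34476265 -258.76272584   46.99094828] 24.058075396637317
320 [[489.0, -262.0, 92.0], [494.0, -264.0, 92.0], [496.0, -269.0, 94.0], [500.0, -270.0, 93.0], [518.0, -253.0, 76.0]]
322 [[490.0, -262.0, 89.0], [494.0, -264.0, 89.0], [495.0, -269.0, 91.0], [512.0, -254.0, 76.0], [516.0, -256.0, 76.0]]
324 [[489.0, -263.0, 88.0], [494.0, -264.0, 86.0], [496.0, -269.0, 88.0], [511.0, -256.0, 75.0], [514.0, -259.0, 76.0]]
326 [[489.0, -263.0, 84.0], [494.0, -264.0, 83.0], [497.0, -267.0, 84.0], [511.0, -256.0, 71.0], [511.0, -263.0, 76.0]]
328 [[490.0, -263.0, 81.0], [494.0, -264.0, 81.0], [495.0, -270.0, 84.0], [512.0, -255.0, 68.0], [511.0, -264.0, 74.0]]
330 [[525.0, -212.0, 32.0], [496.0, -261.0, 75.0], [497.0, -267.0, 79.0], [511.0, -256.0, 66.0], [509.0, -266.0, 73.0]]
332 [[522.0, -217.0, 33.0], [494.0, -264.0, 75.0], [496.0, -269.0, 77.0], [511.0, -256.0, 63.0], [510.0, -266.0, 70.0]]
334 [[520.0, -220.0, 32.0], [524.0, -222.0, 33.0], [497.0, -268.0, 74.0], [511.0, -257.0, 61.0], [510.0, -266.0, 67.0]]
336 [[518.0, -223.0, 32.0], [523.0, -225.0, 32.0], [512.0, -247.0, 51.0], [511.0, -256.0, 57.0], [509.0, -267.0, 66.0]]
338 [[516.0, -225.0, 31.0], [521.0, -227.0, 31.0], [512.0, -247.0, 48.0], [510.0, -258.0, 56.0], [509.0, -267.0, 62.0]]
340 [[514.0, -229.0, 32.0], [518.0, -232.0, 32.0], [522.0, -235.0, 33.0], [510.0, -258.0, 53.0], [509.0, -267.0, 59.0]]
342 [[512.0, -231.0, 31.0], [515.0, -236.0, 33.0], [520.0, -237.0, 32.0], [510.0, -258.0, 50.0], [509.0, -267.0, 57.0]]
344 [[509.0, -235.0, 32.0], [511.0, -241.0, 35.0], [514.0, -246.0, 37.0], [511.0, -257.0, 46.0], [508.0, -268.0, 55.0]]
346 [[507.0, -239.0, 32.0], [509.0, -244.0, 35.0], [512.0, -248.0, 36.0], [512.0, -256.0, 42.0], [510.0, -267.0, 51.0]]
348 [[504.0, -243.0, 33.0], [506.0, -248.0, 36.0], [510.0, -251.0, 37.0], [512.0, -257.0, 40.0], [510.0, -267.0, 48.0]]
```

View pics/side3.png

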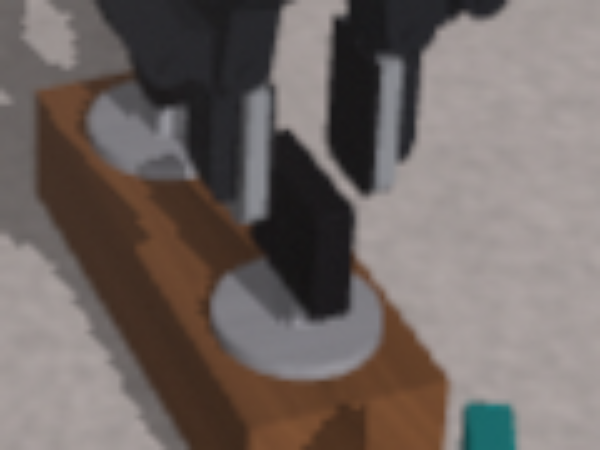

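Request:
carry_out(deltas=[{"xyz": [0, 0, 0.003], "twist": 0}, {"xyz": [0, 0, 0.007], "twist": 0}, {"xyz": [0, 0, 0.011], "twist": 0}, {"xyz": [0, 0, 0.014], "twist": 0}, {"xyz": [0, 0, 0.014], "twist": 0}])

```text
t: 3.73
ee_pos: [514.6, -258.4, 31.8]
tool_rot: [[0.173, 0.985, -0.002], [0.985, -0.173, 0.001], [0.001, -0.002, -1.0]]
wrist_force: [-0.4, 0.7, 0.5]
opening: 23.8
gripper_force: 0.0
```

```bash
python3 -c "
from h import *
s=ctrl.snapshot('side');P=cloud(s); cv2.imwrite('pics/side4.png',cv2.resize(s['frame'][290:380,340:460,::-1],None,fx=5,fy=5))
print(ctrl.grip_depth,[a for a in dir(ctrl) if a[0]!='_']);x=ctrl.state();print(x['ee_pos'],x['opening'],x['wrist_force'])
for v in range(330,352,2): print(v,[P[v,u].round(0).tolist() for u in (382,386,390,394)])
"
```

```text
18.700000000000003 ['Unreachable', 'grip_depth', 'sign_off', 'snapshot', 'state']
[ 514.90168608 -258.52766634   32.30704056] 23.84718196175166 [ 0.23382576  0.95574699 -0.50559387]
330 [[490.0, -262.0, 78.0], [494.0, -264.0, 77.0], [497.0, -268.0, 79.0], [511.0, -256.0, 66.0]]
332 [[489.0, -264.0, 77.0], [494.0, -264.0, 75.0], [496.0, -269.0, 77.0], [511.0, -257.0, 64.0]]
334 [[490.0, -262.0, 72.0], [495.0, -263.0, 72.0], [497.0, -269.0, 74.0], [510.0, -258.0, 62.0]]
336 [[489.0, -264.0, 71.0], [494.0, -265.0, 70.0], [496.0, -269.0, 72.0], [510.0, -258.0, 59.0]]
338 [[490.0, -263.0, 67.0], [495.0, -263.0, 65.0], [497.0, -268.0, 68.0], [511.0, -257.0, 55.0]]
340 [[490.0, -263.0, 64.0], [494.0, -264.0, 64.0], [497.0, -268.0, 65.0], [511.0, -257.0, 52.0]]
342 [[511.0, -233.0, 32.0], [494.0, -265.0, 61.0], [497.0, -269.0, 63.0], [511.0, -258.0, 50.0]]
344 [[510.0, -235.0, 31.0], [494.0, -265.0, 59.0], [498.0, -268.0, 59.0], [511.0, -257.0, 46.0]]
346 [[507.0, -239.0, 32.0], [508.0, -246.0, 37.0], [513.0, -247.0, 36.0], [511.0, -257.0, 43.0]]
348 [[505.0, -241.0, 32.0], [507.0, -248.0, 36.0], [511.0, -250.0, 36.0], [512.0, -257.0, 40.0]]
350 [[500.0, -249.0, 37.0], [504.0, -252.0, 36.0], [509.0, -253.0, 36.0], [511.0, -258.0, 38.0]]
```

View pics/side4.png

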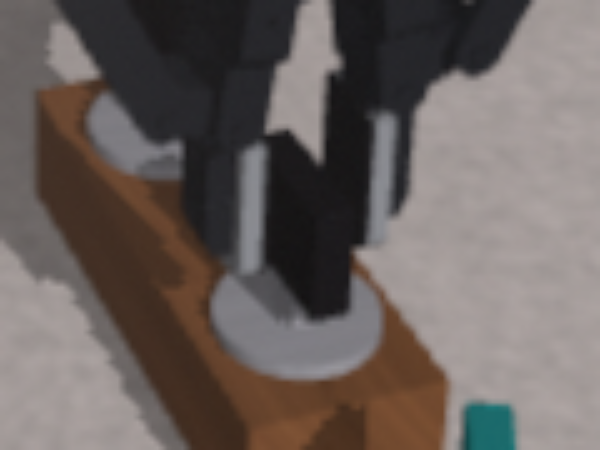

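Both pads flank the head, with their tips about 10 mm above where I want them. The true fingertips sit about 26 mm above the reported TCP, so I'll work from what the camera shows. Going down 9 mm and gripping.

Request:
carry_out(deltas=[{"xyz": [0, 0, 0.003], "twist": 0}, {"xyz": [0, 0, 0.006], "twist": 0}, {"xyz": [0, 0, 0.009], "twist": 0}, {"xyz": [0, 0, 0.009], "twist": 0}, {"xyz": [0, 0, 0.009], "twist": 0}])

```text
t: 4.2
ee_pos: [515.2, -258.7, 23.7]
tool_rot: [[0.173, 0.985, -0.0], [0.985, -0.173, 0.0], [0.0, -0.0, -1.0]]
wrist_force: [-0.3, 0.4, 0.9]
opening: 23.8
gripper_force: 0.0
```

Request:
carry_out(deltas=[{"xyz": [0, 0, 0], "twist": 0}, {"xyz": [0, 0, 0], "twist": 0}, {"xyz": [0, 0, 0], "twist": 0}, {"xyz": [0, 0, 0], "twist": 0}, {"xyz": [0, 0, 0], "twist": 0}], jaw=0, grip_force=50)

```text
t: 4.62
ee_pos: [515.5, -258.9, 24.2]
tool_rot: [[0.173, 0.985, 0.0], [0.985, -0.173, -0.0], [-0.0, 0.0, -1.0]]
wrist_force: [-0.2, -0.7, -0.3]
opening: 9.4
gripper_force: 50.3
```

Request:
carry_out(deltas=[{"xyz": [0, 0, 0], "twist": 0}, {"xyz": [0, 0, 0], "twist": 0}, {"xyz": [0, 0, 0], "twist": 0}, {"xyz": [0, 0, 0], "twist": 0}, {"xyz": [0, 0, 0], "twist": 0}])

```text
t: 5.03
ee_pos: [515.5, -258.8, 24.1]
tool_rot: [[0.173, 0.985, 0.0], [0.985, -0.173, -0.0], [-0.0, 0.0, -1.0]]
wrist_force: [0.1, 0.0, 1.1]
opening: 8.9
gripper_force: 50.3
```

```bash
python3 -c "
from h import *
x=ctrl.state();print(x)
s=ctrl.snapshot('side');np.savez('side5.npz',**s)"
```

```text
{'t': 5.0333, 'qpos': array([ 47.52962861,  20.94729672, -27.63282614, 104.13997723,
        11.33281186,  57.62050388,   5.40840469]), 'joint_vel': array([ 0.02446576, -0.03549608, -0.0505342 , -0.01024785, -0.02037017,
       -0.0400199 , -0.05131166]), 'joint_efforts': array([-5.02800825e-02, -4.28868055e+01, -4.77264315e+00, -2.59221143e+01,
       -4.43684563e-03,  2.09926110e-02, -1.19099444e-03]), 'ee_pos': array([ 515.50026758, -258.83197401,   24.14858386]), 'tool_rot': array([[ 1.72675080e-01,  9.84978813e-01,  2.32172717e-04],
       [ 9.84978820e-01, -1.72675023e-01, -2.44537539e-04],
       [-2.00773865e-04,  2.70910747e-04, -9.99999943e-01]]), 'wrist_force': array([0.1253141 , 0.04266603, 1.09046615]), 'torque': array([ 0.00256151, -0.05488051,  0.07222492]), 'gripper_force': 50.318750739097595, 'opening': 8.947746491242153}
```

Request:
carry_out(deltas=[{"xyz": [0, 0, -0.005], "twist": 0}, {"xyz": [0, 0, -0.018], "twist": 0}, {"xyz": [0, 0, -0.035], "twist": 0}, {"xyz": [0, 0, -0.052], "twist": 0}, {"xyz": [0, 0, -0.068], "twist": 0}])

```text
t: 5.5
ee_pos: [515.5, -258.6, 93.8]
tool_rot: [[0.172, 0.985, 0.0], [0.985, -0.172, -0.0], [-0.0, 0.0, -1.0]]
wrist_force: [0.7, 0.3, -0.6]
opening: 9.2
gripper_force: 50.1
```

Request:
carry_out(deltas=[{"xyz": [0, 0, -0.012], "twist": 0}, {"xyz": [0, 0, -0.02], "twist": 0}, {"xyz": [0, 0, -0.022], "twist": 0}, {"xyz": [0, 0, -0.022], "twist": 0}, {"xyz": [0, 0, -0.022], "twist": 0}])

```text
t: 5.92
ee_pos: [514.8, -258.6, 113.3]
tool_rot: [[0.173, 0.985, -0.001], [0.985, -0.173, 0.0], [0.0, -0.001, -1.0]]
wrist_force: [0.3, 0.0, -0.3]
opening: 8.7
gripper_force: 50.1
```

```bash
python3 -c "
from h import *
s=ctrl.snapshot('side');np.savez('side6.npz',**s);cv2.imwrite('pics/side6.png',cv2.resize(s['frame'][180:400,320:480,::-1],None,fx=2.7,fy=2.7))
x=ctrl.state();print(x['opening'],x['wrist_force'])
plan((556.5,152.2,110),73.2,3)"
```

```text
9.160060191831395 [-0.1160633  -0.43601827 -0.91550175]
from [ 514.7 -258.5  113. ] yaw 80.06 total [ 41.8 410.7  -3. ] twist 6.86
call 0 full: xyz [137.2, -9.9, 1.0] mm twist 2.29
call 1 full: xyz [136.7, -15.4, 1.0] mm twist 2.29
call 2 full: xyz [136.0, -20.8, 1.0] mm twist 2.29
```

View pics/side6.png

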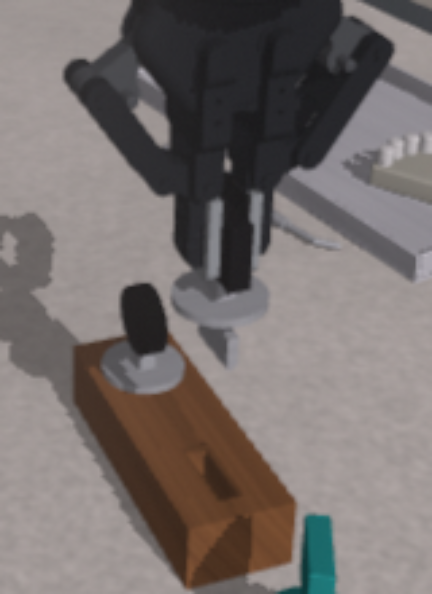

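The key hangs upright and square in the grip, with the collar at crop (220,298) and the bit below it, and the slot is empty at crop (215,475). Carrying it to the lock.

Request:
carry_out(deltas=[{"xyz": [0.008, -0.0006, 0], "twist": 1}, {"xyz": [0.022, -0.0016, 0], "twist": 2.5}, {"xyz": [0.043, -0.003, 0], "twist": 4.5}, {"xyz": [0.069, -0.005, 0], "twist": 6}, {"xyz": [0.0967, -0.007, 0], "twist": 6.86}])

```text
t: 6.38
ee_pos: [524.3, -162.0, 112.8]
tool_rot: [[0.292, 0.956, -0.002], [0.956, -0.292, 0.001], [0.0, -0.002, -1.0]]
wrist_force: [-0.1, 0.1, -1.3]
opening: 9.0
gripper_force: 50.1
```

Request:
carry_out(deltas=[{"xyz": [0.0295, -0.0057, 0], "twist": 0}, {"xyz": [0.059, -0.0114, 0], "twist": 0}, {"xyz": [0.0884, -0.0172, 0], "twist": 0}, {"xyz": [0.1178, -0.0229, 0], "twist": 0}, {"xyz": [0.1473, -0.0286, 0], "twist": 0}])

```text
t: 6.8
ee_pos: [539.6, -11.6, 113.1]
tool_rot: [[0.289, 0.957, -0.002], [0.957, -0.289, 0.0], [-0.0, -0.002, -1.0]]
wrist_force: [1.3, 0.1, 0.4]
opening: 9.0
gripper_force: 50.1
```

Request:
carry_out(deltas=[{"xyz": [0.029, -0.0056, 0], "twist": 0}, {"xyz": [0.058, -0.0112, 0], "twist": 0}, {"xyz": [0.086, -0.0167, 0], "twist": 0}, {"xyz": [0.111, -0.0215, 0], "twist": 0}, {"xyz": [0.1306, -0.0253, 0], "twist": 0}])

```text
t: 7.22
ee_pos: [553.0, 122.1, 113.1]
tool_rot: [[0.287, 0.958, -0.002], [0.958, -0.287, 0.001], [0.0, -0.002, -1.0]]
wrist_force: [-0.4, 0.2, -0.6]
opening: 9.3
gripper_force: 50.1
```

Request:
carry_out(deltas=[{"xyz": [0.014, -0.0027, 0], "twist": 0}, {"xyz": [0.024, -0.0047, 0], "twist": 0}, {"xyz": [0.0295, -0.0058, 0], "twist": 0}, {"xyz": [0.0322, -0.0063, 0], "twist": 0}, {"xyz": [0.0322, -0.0063, 0], "twist": 0}])

```text
t: 7.63
ee_pos: [557.0, 151.7, 113.6]
tool_rot: [[0.289, 0.957, -0.001], [0.957, -0.289, -0.0], [-0.0, -0.001, -1.0]]
wrist_force: [0.7, -0.4, -0.3]
opening: 9.1
gripper_force: 50.1
```

Request:
carry_out(deltas=[{"xyz": [0, 0, 0], "twist": 0}, {"xyz": [0, 0, 0], "twist": 0}, {"xyz": [0, 0, 0], "twist": 0}, {"xyz": [0, 0, 0], "twist": 0}, {"xyz": [0, 0, 0], "twist": 0}])

```text
t: 8.05
ee_pos: [557.3, 151.4, 114.1]
tool_rot: [[0.29, 0.957, 0.0], [0.957, -0.29, -0.0], [-0.0, 0.0, -1.0]]
wrist_force: [0.1, -0.2, -1.1]
opening: 9.3
gripper_force: 50.1
```

```bash
python3 -c "
from h import *
s=ctrl.snapshot('top');np.savez('top7.npz',**s)
q=ctrl.snapshot('side');np.savez('side7.npz',**q)
a=cv2.resize(s['frame'][190:300,140:270,::-1],(520,440));b=cv2.resize(q['frame'][120:270,230:350,::-1],(280,350));c=np.zeros((440,800,3),np.uint8);c[:,:520]=a;c[:350,520:]=b
cv2.imwrite('pics/m7.png',c)
x=ctrl.state();print(x['opening'],x['wrist_force'],x['torque'])
plan((556.5,152.2,110),73.2,1)"
```

```text
9.310098846912824 [ 0.29868027 -0.55180008  0.42707455] [-0.07468478  0.0206971  -0.00041382]
from [557.3 151.7 114. ] yaw 73.17 total [-0.8  0.5 -4. ] twist -0.03
call 0 full: xyz [0.3, -0.9, 4.0] mm twist -0.03
```

Run:
```python
from h import *
s=dict(np.load("top0.npz"));g=cv2.cvtColor(s["frame"],cv2.COLOR_RGB2GRAY).astype(float)
v,u=np.mgrid[:480,:640]; D=100-g; D[D<12]=0
print(g[232:258,186:216].astype(int)[::2,::2])
r=np.hypot(u-200.3,v-244.4)
m=(r>11)&(r<19)&(D>0); e=cv2.fitEllipse(np.stack([u[m],v[m]],1).astype(np.float32)); print(m.sum(),e, onz(s,*e[0],61.5))
w=D*(r<10.5); cu,cv_=(w*u).sum()/w.sum(),(w*v).sum()/w.sum(); print(cu,cv_,onz(s,cu,cv_,58.5),onz(s,cu,cv_,60))
U=np.array([[onz(s,a,b,60)[0],onz(s,a,b,60)[1]] for a,b in zip(u[w>0],v[w>0])]);W=w[w>0]
C=np.cov(U.T,aweights=W);l,V=np.linalg.eigh(C);print(np.degrees(np.arctan2(V[1,1],V[0,1])),np.sqrt(12*l))
```

```text
[[ 95 100  97  67  53  63  96  95  86  66  44  66  94  93  93]
 [102 100  58  69  98 103 101  96  99  99  94  62  58  96  96]
 [ 97  63  85 104 100  99  99  97 102  95  98  96  72  75  96]
 [ 85  72  98  96  99 103 101 100  95  99  95  95  95  57  83]
 [ 57  87  95  80  73  93 101  97  97  97 104  95  97  80  78]
 [ 46  98  91  66  35  39  62  71  86  90  97 101  99  87  61]
 [ 53  95  89  64  35  34  37  34  36  45  61  78  92  93  53]
 [ 53  98  99  99  93  79  63  44  43  35  38  46  93  86  62]
 [ 47  96  95  97  98 100  99  98  87  74  51  66  96  70  66]
 [ 59  86  94  95  96  98  98  95  96  99  98  96  95  62  84]
 [ 82  52  94  97  96  99  96  96  99  99 100  99  79  57  99]
 [ 99  76  56  98 100  96  97  96  95  97  93  76  54  92  95]
 [ 96  98  82  54  87  98  96  94 100  98  73  54  87  93  96]]
260 ((199.60853576660156, 244.4958038330078), (28.303119659423828, 28.892620086669922), 85.79131317138672) [556.49656906 152.41889877  61.5       ]
200.08152610441766 244.41104417670684 [556.84588074 152.23390399  58.5       ] [556.739666   151.90801456  60.        ]
73.20456585291032 [ 8.71635397 31.84305164]
```

View pics/m7.png

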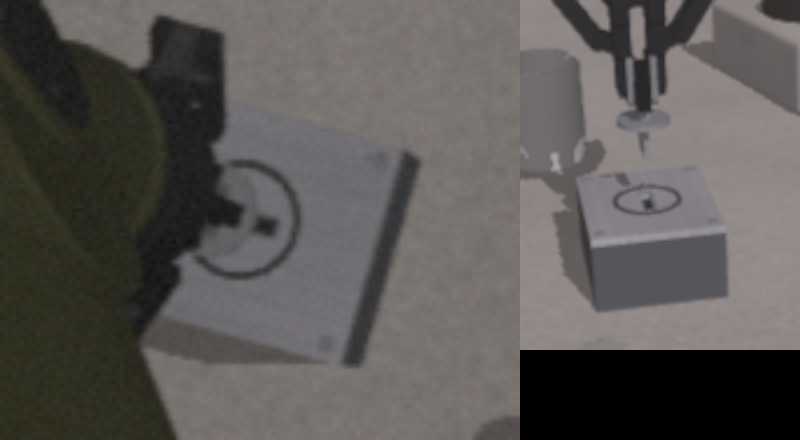

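Left panel: the key head is at (228,208), above the slot at (265,225). Right panel: the bit points down at the slot at (648,200). Descending to just above the slot with a small correction.

Request:
carry_out(deltas=[{"xyz": [0, -0.0004, 0.006], "twist": 0}, {"xyz": [0, -0.0008, 0.016], "twist": 0}, {"xyz": [0, -0.0008, 0.026], "twist": 0}, {"xyz": [0, -0.0008, 0.033], "twist": 0}, {"xyz": [0, -0.0008, 0.035], "twist": 0}])

```text
t: 8.57
ee_pos: [554.9, 151.7, 76.6]
tool_rot: [[0.289, 0.957, -0.004], [0.957, -0.289, -0.001], [-0.002, -0.003, -1.0]]
wrist_force: [0.7, -0.7, -0.5]
opening: 9.0
gripper_force: 50.1
```

Request:
carry_out(deltas=[{"xyz": [0, 0, 0], "twist": 0}, {"xyz": [0, 0, 0.001], "twist": 0}, {"xyz": [0, 0, 0.001], "twist": 0}, {"xyz": [0, 0, 0.001], "twist": 0}, {"xyz": [0, 0, 0.001], "twist": 0}])

```text
t: 8.98
ee_pos: [556.7, 152.3, 78.4]
tool_rot: [[0.289, 0.957, 0.001], [0.957, -0.289, -0.0], [0.0, 0.001, -1.0]]
wrist_force: [0.6, -0.5, -0.6]
opening: 9.1
gripper_force: 50.1
```

```bash
python3 -c "
from h import *
x=ctrl.state();print(x['opening'],x['wrist_force'],x['torque'])
plan((556.6,152,50),73.2,1)"
```

```text
9.116443322121835 [ 0.61982623 -0.50194662 -0.60431257] [-0.02941123  0.01333276  0.0280008 ]
from [556.7 152.3  78.4] yaw 73.20 total [ -0.1  -0.3 -28.4] twist -0.00
call 0 full: xyz [-0.3, -0.0, 28.4] mm twist -0.00
```

Request:
carry_out(deltas=[{"xyz": [0, 0, 0.001], "twist": 0}, {"xyz": [0, 0, 0.0025], "twist": 0}, {"xyz": [0, 0, 0.004], "twist": 0}, {"xyz": [0, 0, 0.0055], "twist": 0}, {"xyz": [0, 0, 0.007], "twist": 0}])

```text
t: 9.4
ee_pos: [556.4, 152.1, 70.8]
tool_rot: [[0.289, 0.957, -0.0], [0.957, -0.289, -0.0], [-0.0, -0.0, -1.0]]
wrist_force: [0.3, -0.4, -0.9]
opening: 9.5
gripper_force: 50.1
```

Request:
carry_out(deltas=[{"xyz": [0, 0, 0], "twist": 0}, {"xyz": [0, 0, 0], "twist": 0}, {"xyz": [0, 0, 0], "twist": 0}, {"xyz": [0, 0, 0], "twist": 0}, {"xyz": [0, 0, 0], "twist": 0}])

```text
t: 9.82
ee_pos: [556.5, 152.2, 71.1]
tool_rot: [[0.289, 0.957, 0.0], [0.957, -0.289, -0.0], [-0.0, 0.0, -1.0]]
wrist_force: [-0.1, 0.0, -0.5]
opening: 9.1
gripper_force: 50.1
```

It has entered freely; continuing.

Request:
carry_out(deltas=[{"xyz": [0, 0, 0.0015], "twist": 0}, {"xyz": [0, 0, 0.0035], "twist": 0}, {"xyz": [0, 0, 0.0055], "twist": 0}, {"xyz": [0, 0, 0.0075], "twist": 0}, {"xyz": [0, 0, 0.009], "twist": 0}])

```text
t: 10.23
ee_pos: [556.2, 152.1, 61.6]
tool_rot: [[0.289, 0.957, -0.0], [0.957, -0.289, -0.0], [-0.0, -0.0, -1.0]]
wrist_force: [-0.1, 0.0, 0.2]
opening: 9.1
gripper_force: 50.1
```

Request:
carry_out(deltas=[{"xyz": [0, 0, 0.0015], "twist": 0}, {"xyz": [0, 0, 0.0035], "twist": 0}, {"xyz": [0, 0, 0.0055], "twist": 0}, {"xyz": [0, 0, 0.007], "twist": 0}, {"xyz": [0, 0, 0.008], "twist": 0}])

```text
t: 10.65
ee_pos: [556.3, 152.1, 53.7]
tool_rot: [[0.289, 0.957, -0.0], [0.957, -0.289, -0.0], [-0.0, -0.0, -1.0]]
wrist_force: [-0.4, -0.3, -0.6]
opening: 9.2
gripper_force: 50.1
```

Request:
carry_out(deltas=[{"xyz": [0, 0, 0.0005], "twist": 0}, {"xyz": [0, 0, 0.001], "twist": 0}, {"xyz": [0, 0, 0.0015], "twist": 0}, {"xyz": [0, 0, 0.002], "twist": 0}, {"xyz": [0, 0, 0.0025], "twist": 0}])

```text
t: 11.07
ee_pos: [556.5, 152.2, 51.5]
tool_rot: [[0.289, 0.957, 0.0], [0.957, -0.289, -0.0], [-0.0, 0.0, -1.0]]
wrist_force: [-1.0, 0.3, -0.2]
opening: 8.8
gripper_force: 50.1
```

Request:
carry_out(deltas=[{"xyz": [0, 0, 0.0003], "twist": 0}, {"xyz": [0, 0, 0.0006], "twist": 0}, {"xyz": [0, 0, 0.001], "twist": 0}, {"xyz": [0, 0, 0.001], "twist": 0}, {"xyz": [0, 0, 0.001], "twist": 0}])

```text
t: 11.48
ee_pos: [556.4, 152.2, 50.5]
tool_rot: [[0.289, 0.957, -0.0], [0.957, -0.289, -0.0], [-0.0, -0.0, -1.0]]
wrist_force: [-0.2, -0.0, 0.0]
opening: 9.4
gripper_force: 50.1
```

Request:
carry_out(deltas=[{"xyz": [0, 0, 0.0003], "twist": 0}, {"xyz": [0, 0, 0.0006], "twist": 0}, {"xyz": [0, 0, 0.0006], "twist": 0}, {"xyz": [0, 0, 0.0006], "twist": 0}, {"xyz": [0, 0, 0.0006], "twist": 0}])

```text
t: 11.9
ee_pos: [556.5, 152.2, 50.1]
tool_rot: [[0.289, 0.957, 0.0], [0.957, -0.289, -0.0], [-0.0, 0.0, -1.0]]
wrist_force: [-0.2, -0.1, 3.8]
opening: 9.1
gripper_force: 50.6
```

```bash
python3 -c "
from h import *
x=ctrl.state();print(x['ee_pos'],x['wrist_force'],x['torque'],x['joint_efforts'],x['qpos'])"
```

```text
[556.4932751  152.19291865  50.14643065] [-0.16596853 -0.06234879  3.80494699] [-0.11584399  0.27404774 -0.02800058] [-1.35307875e-01 -3.98657548e+01 -6.97909087e+00 -2.65469527e+01
  7.35625019e-02 -4.44210526e-01 -3.12339856e-03] [ 15.94261755  21.68251821 -40.20590665 102.65257641  15.77918894
  61.38577176 -46.7159114 ]
```

The collar rests on the face at z=50.1 with 3.8 N, so the key is fully in. Now turning clockwise with only light contact.

Request:
carry_out(deltas=[{"xyz": [0, 0, -0.0003], "twist": 1}, {"xyz": [0, 0, -0.0003], "twist": 3}, {"xyz": [0, 0, -0.0003], "twist": 5}, {"xyz": [0, 0, -0.0003], "twist": 7}, {"xyz": [0, 0, -0.0003], "twist": 9}])

```text
t: 12.32
ee_pos: [556.9, 152.0, 50.2]
tool_rot: [[0.438, 0.899, 0.001], [0.899, -0.438, -0.0], [0.0, 0.001, -1.0]]
wrist_force: [1.0, 0.3, 0.0]
opening: 9.2
gripper_force: 50.3
```

```bash
cat > t.py <<'E'
from h import *
x=ctrl.state();R=x['tool_rot'];print("yaw %.2f"%(np.degrees(np.arctan2(R[1,0],R[0,0]))),"turned %.2f"%(73.2-np.degrees(np.arctan2(R[1,0],R[0,0]))),x['ee_pos'].round(2),x['wrist_force'].round(2),"M",x['torque'].round(3),"j7",x['qpos'][6].round(1),"eff7 %.3f"%x['joint_efforts'][6],x['opening'].round(2))
E
python3 t.py
```

```text
Traceback (most recent call last):
  File "t.py", line 2, in <module>
    x=ctrl.state();R=x['tool_rot'];print("yaw %.2f"%(np.degrees(np.arctan2(R[1,0],R[0,0]))),"turned %.2f"%(73.2-np.degrees(np.arctan2(R[1,0],R[0,0]))),x['ee_pos'].round(2),x['wrist_force'].round(2),"M",x['torque'].round(3),"j7",x['qpos'][6].round(1),"eff7 %.3f"%x['joint_efforts'][6],x['opening'].round(2))
                                                                                                                                                                                                                                                                                            ^^^^^^^^^^^^^^^^^^
AttributeError: 'float' object has no attribute 'round'
```

Request:
carry_out(deltas=[{"xyz": [0, 0, 0], "twist": 2.2}, {"xyz": [0, 0, 0], "twist": 4.4}, {"xyz": [0, 0, 0], "twist": 6.6}, {"xyz": [0, 0, 0], "twist": 8.8}, {"xyz": [0, 0, 0], "twist": 11}])

```text
t: 12.73
ee_pos: [556.9, 152.0, 50.2]
tool_rot: [[0.601, 0.799, 0.001], [0.799, -0.601, -0.0], [0.0, 0.001, -1.0]]
wrist_force: [0.9, 0.1, -0.2]
opening: 9.1
gripper_force: 50.3
```

```bash
python3 t.py
```

```text
Traceback (most recent call last):
  File "t.py", line 2, in <module>
    x=ctrl.state();R=x['tool_rot'];print("yaw %.2f"%(np.degrees(np.arctan2(R[1,0],R[0,0]))),"turned %.2f"%(73.2-np.degrees(np.arctan2(R[1,0],R[0,0]))),x['ee_pos'].round(2),x['wrist_force'].round(2),"M",x['torque'].round(3),"j7",x['qpos'][6].round(1),"eff7 %.3f"%x['joint_efforts'][6],x['opening'].round(2))
                                                                                                                                                                                                                                                                                            ^^^^^^^^^^^^^^^^^^
AttributeError: 'float' object has no attribute 'round'
```

Turned 20°. Going on to 34°, still short of the earliest possible stop.

```bash
sed -i "s/,x\['opening'\].round(2))/,\"op %.2f\"%x['opening'],\"t\",x['t'])/" t.py; python3 t.py
```

```text
yaw 53.04 turned 20.16 [556.85 151.98  50.17] [ 0.94  0.12 -0.18] M [-0.136 -0.152  0.09 ] j7 -65.6 eff7 0.401 op 9.11 t 12.7333
```

Request:
carry_out(deltas=[{"xyz": [0, 0, 0], "twist": 2}, {"xyz": [0, 0, 0], "twist": 4}, {"xyz": [0, 0, 0], "twist": 6}, {"xyz": [0, 0, 0], "twist": 8}, {"xyz": [0, 0, 0], "twist": 9.5}])

```text
t: 13.15
ee_pos: [556.9, 151.9, 50.2]
tool_rot: [[0.725, 0.689, 0.001], [0.689, -0.725, -0.0], [0.0, 0.001, -1.0]]
wrist_force: [0.1, -1.0, 1.1]
opening: 9.3
gripper_force: 50.3
```

```bash
python3 t.py
```

```text
yaw 43.56 turned 29.64 [556.89 151.94  50.18] [ 0.1  -1.02  1.07] M [-0.17  -0.19   0.047] j7 -74.5 eff7 0.179 op 9.31 t 13.15
```

Request:
carry_out(deltas=[{"xyz": [0, 0, 0], "twist": 1}, {"xyz": [0, 0, 0], "twist": 2}, {"xyz": [0, 0, 0], "twist": 3}, {"xyz": [0, 0, 0], "twist": 4}, {"xyz": [0, 0, 0], "twist": 4.5}])

```text
t: 13.57
ee_pos: [556.8, 152.0, 50.2]
tool_rot: [[0.776, 0.631, 0.001], [0.631, -0.776, -0.0], [0.0, 0.001, -1.0]]
wrist_force: [1.9, -1.4, 0.1]
opening: 9.1
gripper_force: 50.1
```

```bash
python3 t.py
```

```text
yaw 39.11 turned 34.09 [556.82 151.97  50.2 ] [ 1.86 -1.44  0.09] M [-0.228 -0.537  0.011] j7 -78.7 eff7 -0.017 op 9.12 t 13.5667
```

Request:
carry_out(deltas=[{"xyz": [0, 0, 0], "twist": 0.6}, {"xyz": [0, 0, 0], "twist": 1.2}, {"xyz": [0, 0, 0], "twist": 1.8}, {"xyz": [0, 0, 0], "twist": 2.4}, {"xyz": [0, 0, 0], "twist": 3}])

```text
t: 13.98
ee_pos: [556.7, 152.1, 50.2]
tool_rot: [[0.808, 0.59, 0.001], [0.59, -0.808, -0.0], [0.0, 0.0, -1.0]]
wrist_force: [3.7, -0.8, -0.3]
opening: 9.0
gripper_force: 50.0
```

```bash
python3 t.py
```

```text
yaw 36.13 turned 37.07 [556.72 152.06  50.21] [ 3.71 -0.83 -0.27] M [-0.283 -0.788  0.068] j7 -81.5 eff7 0.089 op 8.98 t 13.9833
```

Request:
carry_out(deltas=[{"xyz": [0, 0, 0], "twist": 0.5}, {"xyz": [0, 0, 0], "twist": 1}, {"xyz": [0, 0, 0], "twist": 1.5}, {"xyz": [0, 0, 0], "twist": 2}, {"xyz": [0, 0, 0], "twist": 2.5}])

```text
t: 14.4
ee_pos: [556.7, 152.0, 50.2]
tool_rot: [[0.833, 0.554, 0.0], [0.554, -0.833, -0.0], [0.0, 0.0, -1.0]]
wrist_force: [3.2, -1.1, -1.2]
opening: 9.1
gripper_force: 50.0
```

```bash
python3 t.py
```

```text
yaw 33.64 turned 39.56 [556.67 152.03  50.24] [ 3.18 -1.07 -1.16] M [-0.46  -0.936  0.068] j7 -83.9 eff7 0.070 op 9.13 t 14.4
```

Request:
carry_out(deltas=[{"xyz": [0, 0, 0], "twist": 0.4}, {"xyz": [0, 0, 0], "twist": 0.8}, {"xyz": [0, 0, 0], "twist": 1.2}, {"xyz": [0, 0, 0], "twist": 1.6}, {"xyz": [0, 0, 0], "twist": 2}])

```text
t: 14.82
ee_pos: [556.6, 152.0, 50.2]
tool_rot: [[0.851, 0.525, 0.0], [0.525, -0.851, -0.0], [0.0, 0.0, -1.0]]
wrist_force: [3.2, -2.3, 0.0]
opening: 9.6
gripper_force: 50.1
```

```bash
python3 t.py
```

```text
yaw 31.65 turned 41.55 [556.6  151.98  50.24] [ 3.16 -2.34  0.01] M [-0.495 -0.977  0.03 ] j7 -85.8 eff7 0.047 op 9.58 t 14.8167
```

Request:
carry_out(deltas=[{"xyz": [0, 0, 0], "twist": 0.5}, {"xyz": [0, 0, 0], "twist": 1}, {"xyz": [0, 0, 0], "twist": 1.5}, {"xyz": [0, 0, 0], "twist": 2}, {"xyz": [0, 0, 0], "twist": 2.2}])

```text
t: 15.23
ee_pos: [556.6, 152.0, 50.2]
tool_rot: [[0.871, 0.492, 0.0], [0.492, -0.871, -0.0], [-0.0, 0.0, -1.0]]
wrist_force: [4.3, -3.3, -0.1]
opening: 9.0
gripper_force: 50.1
```

```bash
python3 t.py
```

```text
yaw 29.44 turned 43.76 [556.55 151.95  50.24] [ 4.29 -3.34 -0.06] M [-0.691 -1.103  0.023] j7 -87.9 eff7 -0.044 op 8.95 t 15.2333
```

Request:
carry_out(deltas=[{"xyz": [0, 0, 0], "twist": 0.5}, {"xyz": [0, 0, 0], "twist": 1}, {"xyz": [0, 0, 0], "twist": 1.5}, {"xyz": [0, 0, 0], "twist": 2}, {"xyz": [0, 0, 0], "twist": 2.2}])

```text
t: 15.65
ee_pos: [556.5, 151.9, 50.2]
tool_rot: [[0.889, 0.458, 0.0], [0.458, -0.889, -0.0], [-0.0, 0.001, -1.0]]
wrist_force: [4.2, -3.1, -0.9]
opening: 9.1
gripper_force: 50.1
```

```bash
python3 t.py
```

```text
yaw 27.24 turned 45.96 [556.55 151.88  50.25] [ 4.16 -3.14 -0.92] M [-0.692 -1.054  0.079] j7 -89.9 eff7 -0.046 op 9.08 t 15.65
```

Request:
carry_out(deltas=[{"xyz": [0.0001, 0.0002, 0], "twist": 0.5}, {"xyz": [0.0002, 0.0004, 0], "twist": 1}, {"xyz": [0.0002, 0.0004, 0], "twist": 1.5}, {"xyz": [0.0002, 0.0004, 0], "twist": 2}, {"xyz": [0.0002, 0.0004, 0], "twist": 2.2}])

```text
t: 16.07
ee_pos: [556.6, 151.9, 50.2]
tool_rot: [[0.906, 0.423, -0.0], [0.423, -0.906, -0.0], [-0.0, 0.0, -1.0]]
wrist_force: [2.6, -2.9, 1.2]
opening: 9.2
gripper_force: 50.4
```

```bash
python3 t.py
```

```text
yaw 25.05 turned 48.15 [556.6  151.86  50.19] [ 2.58 -2.92  1.15] M [-0.686 -0.665  0.091] j7 -92.0 eff7 -0.059 op 9.19 t 16.0667
```

Request:
carry_out(deltas=[{"xyz": [0, 0, 0], "twist": 0.5}, {"xyz": [0, 0, 0], "twist": 1}, {"xyz": [0, 0, 0], "twist": 1.5}, {"xyz": [0, 0, 0], "twist": 2}, {"xyz": [0, 0, 0], "twist": 2.2}])

```text
t: 16.48
ee_pos: [556.7, 151.9, 50.2]
tool_rot: [[0.921, 0.388, -0.0], [0.388, -0.921, -0.0], [-0.0, 0.0, -1.0]]
wrist_force: [1.7, -2.5, 1.6]
opening: 9.7
gripper_force: 50.5
```

```bash
python3 t.py
```

```text
yaw 22.86 turned 50.34 [556.68 151.91  50.24] [ 1.72 -2.53  1.62] M [-0.759 -0.551  0.073] j7 -94.1 eff7 -0.067 op 9.68 t 16.4833
```

Request:
carry_out(deltas=[{"xyz": [0.0, 0.0001, 0], "twist": 0.5}, {"xyz": [0.0, 0.0002, 0], "twist": 1}, {"xyz": [0.0, 0.0003, 0], "twist": 1.5}, {"xyz": [0.0, 0.0003, 0], "twist": 2}, {"xyz": [0.0, 0.0003, 0], "twist": 2.2}])

```text
t: 16.9
ee_pos: [556.7, 151.8, 50.2]
tool_rot: [[0.936, 0.353, -0.0], [0.353, -0.936, 0.0], [-0.0, -0.0, -1.0]]
wrist_force: [1.5, -2.8, 2.4]
opening: 9.1
gripper_force: 50.6
```

```bash
python3 t.py
```

```text
yaw 20.66 turned 52.54 [556.68 151.84  50.19] [ 1.5  -2.81  2.42] M [-0.597 -0.313  0.032] j7 -96.1 eff7 -0.070 op 9.07 t 16.9
```

Request:
carry_out(deltas=[{"xyz": [0, 0, 0], "twist": 0.5}, {"xyz": [0, 0, 0], "twist": 1}, {"xyz": [0, 0, 0], "twist": 1.5}, {"xyz": [0, 0, 0], "twist": 2}, {"xyz": [0, 0, 0], "twist": 2.2}])

```text
t: 17.32
ee_pos: [556.7, 151.8, 50.2]
tool_rot: [[0.949, 0.317, -0.0], [0.317, -0.949, 0.0], [-0.0, -0.0, -1.0]]
wrist_force: [0.8, -3.0, 2.4]
opening: 9.3
gripper_force: 50.7
```

```bash
python3 t.py
```

```text
yaw 18.46 turned 54.74 [556.74 151.8   50.16] [ 0.76 -2.95  2.4 ] M [-0.53  -0.162  0.089] j7 -98.2 eff7 -0.073 op 9.26 t 17.3167
```

Request:
carry_out(deltas=[{"xyz": [0.0, 0, 0], "twist": 0.5}, {"xyz": [0.0, 0, 0], "twist": 1}, {"xyz": [0.0, 0, 0], "twist": 1.5}, {"xyz": [0.0, 0, 0], "twist": 2}, {"xyz": [0.0, 0, 0], "twist": 2.3}])

```text
t: 17.73
ee_pos: [556.7, 151.8, 50.2]
tool_rot: [[0.96, 0.278, -0.0], [0.278, -0.96, 0.0], [-0.0, -0.0, -1.0]]
wrist_force: [-0.7, -2.3, 3.6]
opening: 9.1
gripper_force: 50.8
```

```bash
python3 t.py
```

```text
yaw 16.16 turned 57.04 [556.75 151.83  50.19] [-0.72 -2.27  3.59] M [-0.488 -0.089  0.071] j7 -100.4 eff7 -0.038 op 9.14 t 17.7333
```

Request:
carry_out(deltas=[{"xyz": [0, 0, 0], "twist": 0.5}, {"xyz": [0, 0, 0], "twist": 1}, {"xyz": [0, 0, 0], "twist": 1.5}, {"xyz": [0, 0, 0], "twist": 2}, {"xyz": [0, 0, 0], "twist": 2.3}])

```text
t: 18.15
ee_pos: [556.8, 151.8, 50.1]
tool_rot: [[0.971, 0.24, -0.0], [0.24, -0.971, 0.0], [-0.0, -0.0, -1.0]]
wrist_force: [-0.2, -2.2, 3.2]
opening: 8.5
gripper_force: 50.8
```

```bash
python3 t.py
```

```text
yaw 13.86 turned 59.34 [556.78 151.77  50.15] [-0.24 -2.15  3.16] M [-0.31   0.053  0.085] j7 -102.6 eff7 -0.040 op 8.53 t 18.15
```

Request:
carry_out(deltas=[{"xyz": [0.0, 0, -0.0001], "twist": 0.5}, {"xyz": [0.0, 0, -0.0002], "twist": 1}, {"xyz": [0.0, 0, -0.0002], "twist": 1.5}, {"xyz": [0.0, 0, -0.0002], "twist": 2}, {"xyz": [0.0, 0, -0.0002], "twist": 2.3}])

```text
t: 18.57
ee_pos: [556.8, 151.8, 50.2]
tool_rot: [[0.98, 0.2, -0.0], [0.2, -0.98, 0.0], [-0.0, -0.0, -1.0]]
wrist_force: [0.4, -0.8, 1.5]
opening: 9.1
gripper_force: 50.4
```

```bash
python3 t.py
```

```text
yaw 11.56 turned 61.64 [556.76 151.77  50.16] [ 0.44 -0.82  1.47] M [-0.232 -0.058  0.058] j7 -104.7 eff7 -0.024 op 9.10 t 18.5667
```

Request:
carry_out(deltas=[{"xyz": [0, 0, 0], "twist": 0.5}, {"xyz": [0, 0, 0], "twist": 1}, {"xyz": [0, 0, 0], "twist": 1.5}, {"xyz": [0, 0, 0], "twist": 2}, {"xyz": [0, 0, 0], "twist": 2.3}])

```text
t: 18.98
ee_pos: [556.8, 151.8, 50.2]
tool_rot: [[0.987, 0.161, -0.0], [0.161, -0.987, 0.0], [-0.0, -0.0, -1.0]]
wrist_force: [0.4, -0.9, -0.2]
opening: 9.1
gripper_force: 50.2
```

```bash
python3 t.py
```

```text
yaw 9.26 turned 63.94 [556.81 151.78  50.2 ] [ 0.35 -0.87 -0.24] M [-0.005 -0.111  0.091] j7 -106.9 eff7 -0.066 op 9.12 t 18.9833
```

Request:
carry_out(deltas=[{"xyz": [0.0, 0, 0], "twist": 0.5}, {"xyz": [0.0, 0, 0], "twist": 1}, {"xyz": [0.0, 0, 0], "twist": 1.5}, {"xyz": [0.0, 0, 0], "twist": 2}, {"xyz": [0.0, 0, 0], "twist": 2.3}])

```text
t: 19.4
ee_pos: [556.8, 151.8, 50.2]
tool_rot: [[0.993, 0.121, -0.0], [0.121, -0.993, 0.0], [-0.0, -0.0, -1.0]]
wrist_force: [1.7, -0.2, -1.3]
opening: 9.1
gripper_force: 50.0
```

```bash
python3 t.py
```

```text
yaw 6.97 turned 66.23 [556.8  151.76  50.22] [ 1.69 -0.19 -1.35] M [ 0.085 -0.174  0.168] j7 -109.1 eff7 -0.169 op 9.06 t 19.4
```

Request:
carry_out(deltas=[{"xyz": [0, 0, 0], "twist": 0.5}, {"xyz": [0, 0, 0], "twist": 1}, {"xyz": [0, 0, 0], "twist": 1.5}, {"xyz": [0, 0, 0], "twist": 2}, {"xyz": [0, 0, 0], "twist": 2.3}])

```text
t: 19.82
ee_pos: [556.8, 151.7, 50.2]
tool_rot: [[0.997, 0.081, -0.0], [0.081, -0.997, -0.0], [-0.0, 0.0, -1.0]]
wrist_force: [1.6, -0.1, -3.6]
opening: 9.0
gripper_force: 49.9
```

```bash
python3 t.py
```

```text
yaw 4.67 turned 68.53 [556.78 151.72  50.19] [ 1.57 -0.06 -3.65] M [ 0.093 -0.265  0.324] j7 -111.3 eff7 -0.279 op 9.00 t 19.8167
```

The moment rose from about 0.08 to 0.32 N m over the last 4.6°, so the key is firmly on the stop at about 67°, with the pins at roughly 20 N. Turning back.

Request:
carry_out(deltas=[{"xyz": [0, 0, 0], "twist": -2}, {"xyz": [0, 0, 0], "twist": -5}, {"xyz": [0, 0, 0], "twist": -8}, {"xyz": [0, 0, 0], "twist": -11}, {"xyz": [0, 0, 0], "twist": -14}])

```text
t: 20.23
ee_pos: [556.8, 151.9, 50.5]
tool_rot: [[0.947, 0.322, -0.0], [0.322, -0.947, 0.0], [-0.0, -0.0, -1.0]]
wrist_force: [0.8, 0.9, -2.0]
opening: 9.3
gripper_force: 50.0
```

```bash
python3 t.py
```

```text
yaw 18.78 turned 54.42 [556.84 151.91  50.48] [ 0.81  0.9  -2.01] M [ 0.087 -0.095 -0.061] j7 -97.9 eff7 -0.583 op 9.30 t 20.2333
```

Request:
carry_out(deltas=[{"xyz": [0, 0, 0], "twist": -3}, {"xyz": [0, 0, 0], "twist": -6}, {"xyz": [0, 0, 0], "twist": -9}, {"xyz": [0, 0, 0], "twist": -12}, {"xyz": [0, 0, 0], "twist": -15}])

```text
t: 20.65
ee_pos: [556.8, 151.9, 50.5]
tool_rot: [[0.831, 0.556, -0.0], [0.556, -0.831, 0.0], [0.0, -0.0, -1.0]]
wrist_force: [0.3, -0.0, -0.7]
opening: 9.6
gripper_force: 50.0
```

```bash
python3 t.py
```

```text
yaw 33.78 turned 39.42 [556.84 151.87  50.51] [ 0.29 -0.01 -0.72] M [ 0.138 -0.145 -0.092] j7 -83.7 eff7 -0.584 op 9.60 t 20.65
```

Request:
carry_out(deltas=[{"xyz": [0, 0, 0], "twist": -3}, {"xyz": [0, 0, 0], "twist": -6}, {"xyz": [0, 0, 0], "twist": -9}, {"xyz": [0, 0, 0], "twist": -12}, {"xyz": [0, 0, 0], "twist": -15}])

```text
t: 21.07
ee_pos: [556.8, 151.9, 50.5]
tool_rot: [[0.659, 0.752, -0.0], [0.752, -0.659, 0.0], [0.0, -0.0, -1.0]]
wrist_force: [-0.7, 0.8, -1.4]
opening: 9.3
gripper_force: 50.0
```

```bash
python3 t.py
```

```text
yaw 48.78 turned 24.42 [556.76 151.9   50.49] [-0.65  0.75 -1.38] M [ 0.185 -0.079 -0.038] j7 -69.5 eff7 -0.582 op 9.33 t 21.0667
```

Request:
carry_out(deltas=[{"xyz": [0, 0, 0], "twist": -3}, {"xyz": [0, 0, 0], "twist": -6}, {"xyz": [0, 0, 0], "twist": -9}, {"xyz": [0, 0, 0], "twist": -12}, {"xyz": [0, 0, 0], "twist": -15}])

```text
t: 21.48
ee_pos: [556.7, 151.9, 50.5]
tool_rot: [[0.442, 0.897, -0.0], [0.897, -0.442, 0.0], [0.0, -0.0, -1.0]]
wrist_force: [0.3, 0.4, -0.9]
opening: 9.5
gripper_force: 50.0
```

Request:
carry_out(deltas=[{"xyz": [0, 0, 0], "twist": -2}, {"xyz": [0, 0, 0], "twist": -4}, {"xyz": [0, 0, 0], "twist": -6}, {"xyz": [0, 0, 0], "twist": -8}, {"xyz": [0, 0, 0], "twist": -9.4}])

```text
t: 21.9
ee_pos: [556.7, 151.9, 50.5]
tool_rot: [[0.29, 0.957, -0.0], [0.957, -0.29, 0.0], [0.0, -0.0, -1.0]]
wrist_force: [0.8, 0.4, -1.1]
opening: 8.9
gripper_force: 50.1
```

```bash
python3 t.py
```

```text
yaw 73.14 turned 0.06 [556.74 151.88  50.52] [ 0.84  0.4  -1.09] M [ 0.161 -0.073 -0.014] j7 -46.7 eff7 -0.155 op 8.89 t 21.9
```

Request:
carry_out(deltas=[{"xyz": [0, 0, 0], "twist": -0.5}, {"xyz": [0, 0, 0], "twist": -1}, {"xyz": [0, 0, 0], "twist": -1.5}, {"xyz": [0, 0, 0], "twist": -2}, {"xyz": [0, 0, 0], "twist": -2.5}])

```text
t: 22.32
ee_pos: [556.7, 151.9, 50.4]
tool_rot: [[0.248, 0.969, -0.0], [0.969, -0.248, 0.0], [-0.0, -0.0, -1.0]]
wrist_force: [-1.1, 1.3, -0.4]
opening: 8.9
gripper_force: 50.2
```

```bash
python3 t.py
```

```text
yaw 75.64 turned -2.44 [556.75 151.86  50.44] [-1.08  1.26 -0.36] M [0.283 0.159 0.006] j7 -44.3 eff7 -0.075 op 8.88 t 22.3167
```

Request:
carry_out(deltas=[{"xyz": [0, 0, 0], "twist": -0.5}, {"xyz": [0, 0, 0], "twist": -1}, {"xyz": [0, 0, 0], "twist": -1.5}, {"xyz": [0, 0, 0], "twist": -2}, {"xyz": [0, 0, 0], "twist": -2.5}])

```text
t: 22.73
ee_pos: [556.7, 151.8, 50.4]
tool_rot: [[0.205, 0.979, -0.0], [0.979, -0.205, 0.0], [-0.0, -0.0, -1.0]]
wrist_force: [-1.5, 1.4, 1.9]
opening: 8.7
gripper_force: 50.4
```

```bash
python3 t.py
```

```text
yaw 78.15 turned -4.95 [556.74 151.8   50.39] [-1.48  1.42  1.92] M [ 0.342  0.367 -0.045] j7 -42.0 eff7 -0.055 op 8.69 t 22.7333
```

Request:
carry_out(deltas=[{"xyz": [0, 0, 0], "twist": 1}, {"xyz": [0, 0, 0], "twist": 2.5}, {"xyz": [0, 0, 0], "twist": 4}, {"xyz": [0, 0, 0], "twist": 5}, {"xyz": [0, 0, 0], "twist": 5}])

```text
t: 23.15
ee_pos: [557.1, 151.2, 50.3]
tool_rot: [[0.292, 0.956, 0.0], [0.956, -0.292, -0.001], [-0.001, 0.0, -1.0]]
wrist_force: [0.0, 0.9, -0.9]
opening: 9.0
gripper_force: 50.1
```

```bash
python3 t.py
```

```text
yaw 73.00 turned 0.20 [557.09 151.18  50.32] [ 0.02  0.92 -0.92] M [-0.011  0.065  0.01 ] j7 -46.8 eff7 -0.184 op 9.03 t 23.15
```

Request:
carry_out(deltas=[{"xyz": [0, 0, -0.001], "twist": 0}, {"xyz": [0, 0, -0.002], "twist": 0}, {"xyz": [0, 0, -0.003], "twist": 0}, {"xyz": [0, 0, -0.004], "twist": 0}, {"xyz": [0, 0, -0.005], "twist": 0}])

```text
t: 23.57
ee_pos: [556.9, 151.7, 55.5]
tool_rot: [[0.291, 0.957, 0.0], [0.957, -0.291, -0.0], [-0.0, 0.0, -1.0]]
wrist_force: [-0.3, 0.0, -0.6]
opening: 9.3
gripper_force: 50.1
```

```bash
python3 t.py
```

```text
yaw 73.10 turned 0.10 [556.94 151.65  55.52] [-0.35  0.04 -0.58] M [0.003 0.017 0.005] j7 -46.5 eff7 -0.008 op 9.34 t 23.5667
```

It comes out freely. Drawing it out all the way to z ≈ 113.

Request:
carry_out(deltas=[{"xyz": [0, 0, -0.003], "twist": 0}, {"xyz": [0, 0, -0.007], "twist": 0}, {"xyz": [0, 0, -0.012], "twist": 0}, {"xyz": [0, 0, -0.018], "twist": 0}, {"xyz": [0, 0, -0.025], "twist": 0}])

```text
t: 23.98
ee_pos: [556.9, 151.7, 81.0]
tool_rot: [[0.291, 0.957, -0.0], [0.957, -0.291, -0.0], [-0.0, -0.0, -1.0]]
wrist_force: [-0.1, 1.3, -0.1]
opening: 8.8
gripper_force: 50.1
```

Request:
carry_out(deltas=[{"xyz": [0, 0, -0.008], "twist": 0}, {"xyz": [0, 0, -0.018], "twist": 0}, {"xyz": [0, 0, -0.026], "twist": 0}, {"xyz": [0, 0, -0.032], "twist": 0}, {"xyz": [0, 0, -0.034], "twist": 0}])

```text
t: 24.4
ee_pos: [557.7, 151.9, 116.0]
tool_rot: [[0.291, 0.957, 0.002], [0.957, -0.291, 0.0], [0.001, 0.002, -1.0]]
wrist_force: [1.1, -0.4, -0.2]
opening: 8.9
gripper_force: 50.1
```

Request:
carry_out(deltas=[{"xyz": [0, 0, 0], "twist": 0}, {"xyz": [0, 0, 0], "twist": 0}, {"xyz": [0, 0, 0], "twist": 0}, {"xyz": [0, 0, 0], "twist": 0}, {"xyz": [0, 0, 0], "twist": 0}])

```text
t: 24.82
ee_pos: [556.6, 151.6, 113.9]
tool_rot: [[0.291, 0.957, -0.001], [0.957, -0.291, -0.0], [-0.0, -0.001, -1.0]]
wrist_force: [0.3, -0.3, -1.2]
opening: 9.2
gripper_force: 50.1
```

Run:
```python
from h import *
import runpy; runpy.run_path('t.py')
q=ctrl.snapshot('side');s=ctrl.snapshot('top')
b=cv2.resize(q['frame'][120:270,230:350,::-1],(480,600));cv2.imwrite('pics/s8.png',b)
plan((515.5,-258.8,114),80.06,1)
```

```text
yaw 73.10 turned 0.10 [556.6  151.57 113.89] [ 0.32 -0.27 -1.18] M [ 0.022 -0.069 -0.003] j7 -44.3 eff7 -0.000 op 9.22 t 24.8167
from [556.7 151.6 114.1] yaw 73.10 total [-4.120e+01 -4.104e+02 -1.000e-01] twist -6.96
call 0 full: xyz [-404.7, 79.9, 0.1] mm twist -6.96
```

View pics/s8.png

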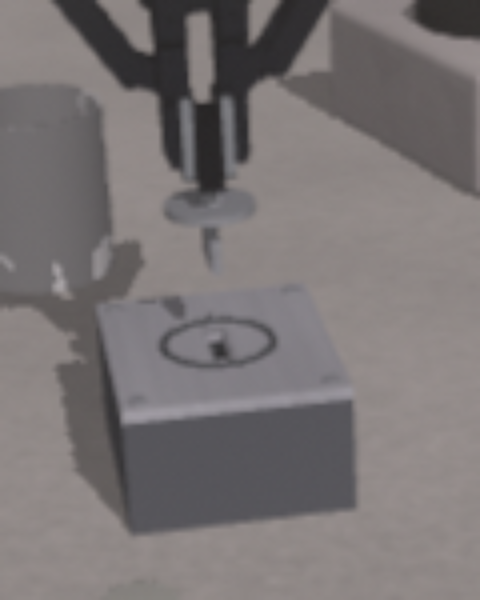

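The key is drawn out and hangs straight above the empty slot, with the bit at (210,250) and the slot at (218,345). Carrying it back to the stand.

Request:
carry_out(deltas=[{"xyz": [-0.0078, 0.0015, 0], "twist": -1}, {"xyz": [-0.0216, 0.0043, 0], "twist": -2.5}, {"xyz": [-0.0422, 0.0083, 0], "twist": -4.5}, {"xyz": [-0.0677, 0.0134, 0], "twist": -6}, {"xyz": [-0.0952, 0.0188, 0], "twist": -6.96}])

```text
t: 25.33
ee_pos: [547.0, 55.2, 114.3]
tool_rot: [[0.169, 0.986, 0.0], [0.986, -0.169, 0.0], [0.0, -0.0, -1.0]]
wrist_force: [-0.4, 0.1, -0.2]
opening: 9.1
gripper_force: 50.1
```

Request:
carry_out(deltas=[{"xyz": [-0.0299, 0.0022, 0], "twist": 0}, {"xyz": [-0.0598, 0.0044, 0], "twist": 0}, {"xyz": [-0.0897, 0.0066, 0], "twist": 0}, {"xyz": [-0.1197, 0.0088, 0], "twist": 0}, {"xyz": [-0.1496, 0.011, 0], "twist": 0}])

```text
t: 25.75
ee_pos: [531.9, -95.6, 114.5]
tool_rot: [[0.173, 0.985, 0.0], [0.985, -0.173, -0.0], [-0.0, 0.0, -1.0]]
wrist_force: [1.0, -0.4, -0.5]
opening: 9.2
gripper_force: 50.1
```

Request:
carry_out(deltas=[{"xyz": [-0.0299, 0.0022, 0], "twist": 0}, {"xyz": [-0.0598, 0.0044, 0], "twist": 0}, {"xyz": [-0.0878, 0.0065, 0], "twist": 0}, {"xyz": [-0.1127, 0.0083, 0], "twist": 0}, {"xyz": [-0.1326, 0.0097, 0], "twist": 0}])

```text
t: 26.17
ee_pos: [518.1, -229.2, 114.3]
tool_rot: [[0.175, 0.985, -0.0], [0.985, -0.175, -0.001], [-0.001, -0.0, -1.0]]
wrist_force: [0.2, -0.2, -1.1]
opening: 9.2
gripper_force: 50.1
```

Request:
carry_out(deltas=[{"xyz": [-0.014, 0.001, 0], "twist": 0}, {"xyz": [-0.0239, 0.0018, 0], "twist": 0}, {"xyz": [-0.0299, 0.0022, 0], "twist": 0}, {"xyz": [-0.0324, 0.0024, 0], "twist": 0}, {"xyz": [-0.0324, 0.0024, 0], "twist": 0}])

```text
t: 26.58
ee_pos: [515.9, -258.2, 114.4]
tool_rot: [[0.172, 0.985, 0.0], [0.985, -0.172, 0.0], [0.0, -0.0, -1.0]]
wrist_force: [0.3, -0.4, -0.3]
opening: 9.3
gripper_force: 50.1
```

Request:
carry_out(deltas=[{"xyz": [0, 0, 0], "twist": 0}, {"xyz": [0, 0, 0], "twist": 0}, {"xyz": [0, 0, 0], "twist": 0}, {"xyz": [0, 0, 0], "twist": 0}, {"xyz": [0, 0, 0], "twist": 0}])

```text
t: 27.0
ee_pos: [515.7, -258.3, 114.5]
tool_rot: [[0.172, 0.985, -0.0], [0.985, -0.172, -0.0], [-0.0, 0.0, -1.0]]
wrist_force: [-0.1, 1.0, -0.7]
opening: 9.2
gripper_force: 50.1
```

Run:
```python
from h import *
import runpy; runpy.run_path('t.py')
plan((515.5,-258.8,60),80.06,1)
# key yaw/pose check by side camera: compare with first lift picture (same grasp): collar/bit pixels
for f in ('side6.npz',):
    a=dict(np.load(f))
q=ctrl.snapshot('side'); np.savez('side9.npz',**q)
P=cloud(q);Pa=cloud(a)
for n,Q,z0 in (('before',Pa,113.0),('now',P,float(ctrl.state()['ee_pos'][2]))):
    c=Q-[515.5,-258.8,z0-16]  # rel. to tip
    m=(np.hypot(c[...,0],c[...,1])<24)
    col=m&(abs(c[...,2]-28)<6); bit=m&(c[...,2]<14)&(c[...,2]>-8)&(np.hypot(c[...,0],c[...,1])<17)
    print(n,col.sum(),c[col].mean(0).round(1),bit.sum(),c[bit].mean(0).round(1),"bit dir %.1f"%np.degrees(np.arctan2(*np.linalg.eigh(np.cov(c[bit][:,:2].T))[1][::-1,1])))
```

```text
yaw 80.10 turned -6.90 [ 515.75 -258.32  114.47] [-0.11  0.97 -0.73] M [0.011 0.007 0.039] j7 7.8 eff7 -0.001 op 9.21 t 27.0
from [ 515.7 -258.3  114.5] yaw 80.10 total [ -0.2  -0.5 -54.5] twist 0.04
call 0 full: xyz [-0.5, -0.2, 54.5] mm twist 0.04
before 530 [-6.2 -7.5 28.1] 121 [-4.3 -7.2  6.3] bit dir 85.3
now 525 [-5.3 -7.3 27.8] 136 [-3.2 -7.1  6.3] bit dir 86.0
```

The key has not shifted in the grip. Lowering it into the slot.

Request:
carry_out(deltas=[{"xyz": [-0.0003, 0, 0.006], "twist": 0}, {"xyz": [-0.0005, -0.0002, 0.018], "twist": 0}, {"xyz": [-0.0005, -0.0002, 0.032], "twist": 0}, {"xyz": [-0.0005, -0.0002, 0.046], "twist": 0}, {"xyz": [-0.0005, -0.0002, 0.054], "twist": 0}])

```text
t: 27.47
ee_pos: [513.8, -258.7, 57.6]
tool_rot: [[0.173, 0.985, -0.003], [0.985, -0.173, 0.002], [0.001, -0.003, -1.0]]
wrist_force: [-0.1, 0.0, -0.5]
opening: 9.5
gripper_force: 50.1
```

Request:
carry_out(deltas=[{"xyz": [0, 0, 0.002], "twist": 0}, {"xyz": [0, 0, 0.003], "twist": 0}, {"xyz": [0, 0, 0.003], "twist": 0}, {"xyz": [0, 0, 0.003], "twist": 0}, {"xyz": [0, 0, 0.003], "twist": 0}])

```text
t: 27.88
ee_pos: [515.9, -259.5, 58.2]
tool_rot: [[0.173, 0.985, 0.001], [0.985, -0.173, -0.001], [-0.001, 0.001, -1.0]]
wrist_force: [-0.1, 0.3, 0.1]
opening: 9.5
gripper_force: 50.1
```

Request:
carry_out(deltas=[{"xyz": [0, 0, 0.001], "twist": 0}, {"xyz": [0, 0, 0.003], "twist": 0}, {"xyz": [0, 0, 0.005], "twist": 0}, {"xyz": [0, 0, 0.007], "twist": 0}, {"xyz": [0, 0, 0.009], "twist": 0}])

```text
t: 28.3
ee_pos: [515.3, -259.2, 48.1]
tool_rot: [[0.173, 0.985, -0.0], [0.985, -0.173, -0.0], [-0.0, -0.0, -1.0]]
wrist_force: [0.0, 1.0, -1.3]
opening: 9.0
gripper_force: 50.1
```

Request:
carry_out(deltas=[{"xyz": [0.0002, 0, 0.002], "twist": 0}, {"xyz": [0.0004, 0, 0.004], "twist": 0}, {"xyz": [0.0004, 0, 0.006], "twist": 0}, {"xyz": [0.0004, 0, 0.009], "twist": 0}, {"xyz": [0.0004, 0, 0.012], "twist": 0}])

```text
t: 28.72
ee_pos: [515.5, -258.9, 36.2]
tool_rot: [[0.173, 0.985, 0.0], [0.985, -0.173, -0.0], [-0.0, 0.0, -1.0]]
wrist_force: [0.4, -0.2, 0.2]
opening: 9.1
gripper_force: 50.1
```

Request:
carry_out(deltas=[{"xyz": [0, 0, 0.0025], "twist": 0}, {"xyz": [0, 0, 0.005], "twist": 0}, {"xyz": [0, 0, 0.007], "twist": 0}, {"xyz": [0, 0, 0.009], "twist": 0}, {"xyz": [0, 0, 0.01], "twist": 0}])

```text
t: 29.13
ee_pos: [515.3, -258.8, 26.1]
tool_rot: [[0.173, 0.985, -0.0], [0.985, -0.173, 0.0], [0.0, -0.0, -1.0]]
wrist_force: [-0.6, 0.2, -0.8]
opening: 9.2
gripper_force: 50.1
```

Now the last 2 mm down to contact.

Request:
carry_out(deltas=[{"xyz": [0, 0, 0.0005], "twist": 0}, {"xyz": [0, 0, 0.001], "twist": 0}, {"xyz": [0, 0, 0.0015], "twist": 0}, {"xyz": [0, 0, 0.0018], "twist": 0}, {"xyz": [0, 0, 0.0018], "twist": 0}])

```text
t: 29.55
ee_pos: [515.4, -258.9, 24.6]
tool_rot: [[0.173, 0.985, 0.0], [0.985, -0.173, -0.0], [-0.0, 0.0, -1.0]]
wrist_force: [0.7, 0.5, -1.8]
opening: 9.5
gripper_force: 50.1
```

Request:
carry_out(deltas=[{"xyz": [0, 0, 0.0002], "twist": 0}, {"xyz": [0, 0, 0.0004], "twist": 0}, {"xyz": [0, 0, 0.0004], "twist": 0}, {"xyz": [0, 0, 0.0004], "twist": 0}, {"xyz": [0, 0, 0.0004], "twist": 0}])

```text
t: 29.97
ee_pos: [515.4, -258.8, 24.2]
tool_rot: [[0.173, 0.985, -0.0], [0.985, -0.173, -0.0], [-0.0, 0.0, -1.0]]
wrist_force: [0.1, 0.0, -0.6]
opening: 9.0
gripper_force: 50.1
```

Request:
carry_out(deltas=[{"xyz": [0, 0, 0.0003], "twist": 0}, {"xyz": [0, 0, 0.0006], "twist": 0}, {"xyz": [0, 0, 0.0006], "twist": 0}, {"xyz": [0, 0, 0.0006], "twist": 0}, {"xyz": [0, 0, 0.0006], "twist": 0}])

```text
t: 30.38
ee_pos: [515.5, -258.9, 24.1]
tool_rot: [[0.173, 0.985, -0.0], [0.985, -0.173, -0.0], [-0.0, 0.0, -1.0]]
wrist_force: [-1.6, 0.6, 5.8]
opening: 9.4
gripper_force: 51.0
```

Seated at z=24.1, the same height as when I gripped it, with 5.8 N. Releasing and rising.

Request:
carry_out(deltas=[{"xyz": [0, 0, 0], "twist": 0}, {"xyz": [0, 0, 0], "twist": 0}, {"xyz": [0, 0, 0], "twist": 0}, {"xyz": [0, 0, 0], "twist": 0}, {"xyz": [0, 0, 0], "twist": 0}], jaw=0.035)

```text
t: 30.8
ee_pos: [515.4, -258.8, 23.4]
tool_rot: [[0.173, 0.985, -0.0], [0.985, -0.173, 0.0], [0.0, -0.0, -1.0]]
wrist_force: [0.1, -0.2, 0.4]
opening: 35.0
gripper_force: 0.0
```

Request:
carry_out(deltas=[{"xyz": [0, 0, -0.003], "twist": 0}, {"xyz": [0, 0, -0.01], "twist": 0}, {"xyz": [0, 0, -0.02], "twist": 0}, {"xyz": [0, 0, -0.032], "twist": 0}, {"xyz": [0, 0, -0.045], "twist": 0}])

```text
t: 31.22
ee_pos: [515.7, -258.9, 70.2]
tool_rot: [[0.173, 0.985, 0.0], [0.985, -0.173, -0.0], [-0.0, 0.001, -1.0]]
wrist_force: [0.8, -0.1, 1.0]
opening: 35.2
gripper_force: 0.0
```

Request:
carry_out(deltas=[{"xyz": [0, 0, -0.015], "twist": 0}, {"xyz": [0, 0, -0.035], "twist": 0}, {"xyz": [0, 0, -0.055], "twist": 0}, {"xyz": [0, 0, -0.07], "twist": 0}, {"xyz": [0, 0, -0.08], "twist": 0}])

```text
t: 31.63
ee_pos: [516.7, -259.3, 152.2]
tool_rot: [[0.173, 0.985, 0.004], [0.985, -0.173, -0.002], [-0.002, 0.004, -1.0]]
wrist_force: [-0.4, 0.2, -0.3]
opening: 34.9
gripper_force: 0.0
```

Request:
carry_out(deltas=[{"xyz": [-0.015, 0, 0], "twist": 0}, {"xyz": [-0.04, 0, 0], "twist": 0}, {"xyz": [-0.07, 0, 0], "twist": 0}, {"xyz": [-0.1, 0, 0], "twist": 0}, {"xyz": [-0.12, 0, 0], "twist": 0}])

```text
t: 32.05
ee_pos: [492.1, -381.8, 147.7]
tool_rot: [[0.176, 0.984, -0.002], [0.984, -0.176, -0.001], [-0.002, -0.002, -1.0]]
wrist_force: [-0.2, -0.3, -1.3]
opening: 35.2
gripper_force: 0.0
```

Request:
carry_out(deltas=[{"xyz": [0, 0, 0], "twist": 0}, {"xyz": [0, 0, 0], "twist": 0}, {"xyz": [0, 0, 0], "twist": 0}, {"xyz": [0, 0, 0], "twist": 0}, {"xyz": [0, 0, 0], "twist": 0}])

```text
t: 32.47
ee_pos: [495.2, -375.7, 148.6]
tool_rot: [[0.17, 0.985, -0.0], [0.985, -0.17, 0.0], [0.0, -0.0, -1.0]]
wrist_force: [-0.4, 0.7, 0.2]
opening: 35.3
gripper_force: 0.0
```

Run:
```python
from h import *
s=ctrl.snapshot("top");q=ctrl.snapshot("side");print(ctrl.state()['t'],ctrl.state()['wrist_force'])
def head(s,u0,u1,v0,v1):
    P=cloud(s)[v0:v1,u0:u1].reshape(-1,3);Q=P[(P[:,2]>70)&(P[:,2]<95)];print(len(Q),np.median(Q,0).round(1),cv2.minAreaRect(Q[:,:2].astype(np.float32)))
a=dict(np.load("top0.npz"));b=dict(np.load("side0.npz"))
for x in(a,s): head(x,415,455,245,285)
for x,y in((a,s),(b,q)):
    d=abs(x["frame"].astype(int)-y["frame"]).sum(2)
    r=(slice(235,285),slice(365,455)) if y is s else (slice(285,395),slice(345,432))
    print("changed px stand region",(d[r]>60).sum())
```

```text
32.5667 [-0.26740234 -0.3058926  -0.56013121]
123 [ 515.3 -257.7   78.4] ((515.4612426757812, -258.40875244140625), (34.157596588134766, 10.085919380187988), 81.01873779296875)
123 [ 515.2 -257.5   78. ] ((514.9877319335938, -258.0280456542969), (34.151031494140625, 10.122732162475586), 80.5395278930664)
changed px stand region 52
changed px stand region 5024
```

The key is back at its first pose: head at (515,-258), top at z=78.

```bash
python3 -c "
from plant import ctrl
print(ctrl.sign_off())"
```

```text
the job is handed in; nothing more can be done
None
```

The job is done and handed in at 32.6 s: the square-headed key went fully into the switch box, met its stop firmly at about 67° clockwise, was turned back home and drawn out, and now stands released, all the way down, in its own slot.

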